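# Stand the fruit masher up and hang it on the rack hook

## Robot

A 7-joint arm with a two-finger parallel gripper is mounted at the origin on the work surface. World frame = base frame: x ahead of the robot, y to its left, z up, the work surface at z = 0. Lengths are in mm, angles in rad, forces in N, time in s.
With the tool pointing down it reaches from about 400 to 875 mm from the base axis. Payload 4.4 kg.
Tool frame: the origin (TCP) lies at the very end of the fingers, on their centre line; the grasp point (between the pads) lies 19 mm behind it; z points along the fingers, y is the direction in which the jaws open and shut (so a half turn about z gives the same grasp; the last joint's range is limited). The gripper opens to 85 mm and grips with 20 to 120 N. Pads are 22 mm wide; open, the fingers measure 114 mm over their backs; the gripper's body (76 mm by 85 mm) begins 54 mm behind the grasp point. The pads swing forward as they close: fully open they stand 13 mm farther back than shut.
Start: joints at [1.043, 0.628, 0.038, 1.517, -0.027, 0.996, -0.02], TCP at [289.642, -581.915, 231.313] pointing down, gripper open.
Joint ranges: [-3.06, 3.06], [-0.37, 2.12], [-1.25, 1.32], [0.18, 2.47], [-1.1, 4.24], [0.23, 1.98], [-2.94, 2.94]. Speed limits (rad/s): [2.57, 2.57, 3.14, 3.14, 3.14, 3.14, 3.14].

## Interface

Orientations are given as [roll, pitch, yaw] about the fixed x, y, z axes, in that order (R = Rz(yaw) Ry(pitch) Rx(roll)).
In Python, from cell import ctrl gives the robot as it stands.
- The arm moves only by the shell command python3 -m pendant 'ROWS'. ROWS is JSON, a list of rows, each a list of 7 numbers: the shift along the world's x, y, z in m, then the turn, a rotation vector about the world's x, y, z in rad, then the opening, from -1 (shut) to 1 (fully open). A call has 1 to 8 rows; each row is the pose to reach, as a shift and turn from the pose commanded when the call began; what a row does not reach only later rows make up. A row lasts 1/10 s, in which the tool goes at most 50 mm and 8.59 degrees, less where a joint would pass 70% of its speed; a pose out of reach is approached as far as the arm can. A call with a gripper value outside its range is refused whole. The fingers move at their own pace and stop on an object; the grip force is fixed at half the most. Time passes only in rows, so rows that repeat a pose let the fingers close. It gives the time, the measured TCP pose, the force and the opening at its end, in the units of the state.
- ctrl.read_state(): the state, without advancing time (a new reading comes with each control period).
- ctrl.get_image(name): name is "side" or "top" or "wrist"; returns the picture (480x640x3 uint8, blue, green, red); there is no depth.
- ctrl.get_calibration(name): a dict with "fx", "fy", "cx", "cy" (pixels), "dist_coeffs" ([k1, k2, p1, p2, k3] as OpenCV has them; the pictures are not rectified), "R" (3x3) and "t" (3): a world point X has camera coordinates R X + t. Camera axes: x right, y down, z forward; pixel columns grow to the right and rows downward; lengths in mm; the calibration is good to about 2 mm. A picture is of the moment at which its call begins: read the wrist's pose just before it. get_calibration takes no time and is no camera call; for the wrist camera it gives the pose at the moment of the call.
- ctrl.finish_job(): hands the job in, once; it reports no verdict.
The state is a dict: "clock": time; "qpos": joint angles; "qd": joint speeds; "tau": joint torques, N m; "eef_pos": TCP position; "tool_rot": TCP orientation; "force": force on the tool from outside, world axes, zero at the start; "torque": the same for the moment, N m; "width": finger opening in mm.
Only numpy, scipy, OpenCV 4.12 (cv2) and the standard library are available. Lean on these libraries where they do the work, as an engineer would, in place of code of your own. Each camera call takes 0.05 s, during which the arm holds its last target. There are 200 camera calls.

## Task

The masher lies on the bench. Tip it up by lifting its eye end while the edge of its plate stays on the bench, until it stands upright on its plate; then hang it by its eye on the hook of the utensil rack, under the rack's wire shelf, and let go so that it hangs free and still. Leave the other things on the bench where they are.

Things in the scene. Friction and masses are not known exactly. Their poses are not given: they have to be found in the camera images.
- masher: masher, 204 mm long, 0.3 kg: slotted steel plate 70 (its x) x 84 (its y) x 6 mm; on its middle a round handle along z, 14 mm thick up to 53 mm above the plate's underside, then a black grip 22 mm thick to 148 mm; then a flat steel eye. Origin: centre of the plate's underside; z runs to the eye. It starts lying, +x edge of the plate and tip of the eye on the bench, eye roughly away from the robot.
- masher_eye (a point): middle of the end bar of the masher's eye (on the bar's axis), 200 mm from the plate's underside on the handle's axis; axes as the masher's. The eye lies in the masher's y-z plane, is of 8 mm round bar, its opening 44 mm wide (y) and from 154 to 196 mm along z; the end bar is straight over 16 mm with sloping shoulders, so it centres itself on a hook.
- masher_heel (a point): middle of the plate's +x edge at its underside, 35 mm from the masher's origin: the edge on which it pivots. Lying, the handle slopes 9 degrees down to the eye, the grip's middle some 20 mm above the bench. Raised past about 60 degrees it falls flat onto its plate and stands steadily. A light grip (about 8 N) lets the handle turn between the finger pads.
- rack: fixed steel rack, open towards its -x, roughly the robot. Origin: on the bench below the hook's line; y runs along the rail. Rail (14 mm thick) 292 mm high, 60 mm behind the origin (+x); posts 120 mm behind it at y +-180 mm; wire shelf, underside 347 mm above the bench, from 50 mm in front of the origin to 165 mm behind. Nothing but the hook stands in front of the rail.
- hook: fixed hook of 8 mm round steel bar on the rack's rail, axes as the rack's; its place along the rail varies. Origin: on the bar's axis, middle of the level seat, about 270 mm above the bench. The seat runs 20 mm either way along x; at -x the bar turns up to a tip 34 mm before the origin, its top 20 mm above it; at +x it rises to the rail. A hung eye's end bar lies 8 mm above the origin.
- bowl: bystander, leave alone: steel mixing bowl, 170 mm wide, 75 mm high; origin at its underside
- jug: bystander, leave alone: white plastic jug with a handle, 100 mm wide, 130 mm high; origin at its underside
- jar: bystander, leave alone: amber glass jar, 72 mm wide, 100 mm high; origin at its underside
- spatula: bystander, leave alone: lying spatula; origin at its underside, lying along its x
- brush: bystander, leave alone: lying pastry brush; origin at its underside, lying along its x
- scraper: bystander, leave alone: steel dough scraper 75 x 120 mm, lying; origin at its underside

How it is judged:
By the outcome, as a careful person would: the job done as asked, in the order asked, and still so for the second after the job is handed in, with the robot touching nothing.
It also fails if it takes over 58 s, if anything falls off the work surface, if the arm or the gripper's body presses on something with over 40 N, if the wrist force passes 120 N, or if a joint passes its speed limit or range.

## Working session

There is one attempt and no reset: what is moved stays moved. The work goes in short steps, Python scripts to look and compute and a shell command to move; the robot and the scene stay as the last step left them, time stands still between calls to the robot, and variables do not carry over. Pictures are saved under pics/ and viewed, about 8 in all and at most 12, crops included, and the job is handed in when it is done.

```bash
ls; mkdir -p pics
python3 - <<'E'
from cell import ctrl
import cv2,json
for n in("side","top"):
    c=ctrl.get_calibration(n); print(n,c)
    cv2.imwrite(f"pics/{n}0.png",ctrl.get_image(n))
print(ctrl.read_state())
E
```

```text
pics
side {'fx': 516.5765949150118, 'fy': 516.5765949150118, 'cx': 325.3892527050831, 'cy': 237.21523698934433, 'dist_coeffs': array([-0.00845777,  0.        ,  0.        ,  0.        ,  0.        ]), 'R': array([[-0.80962294, -0.5869257 , -0.00537768],
       [-0.32263866,  0.45267382, -0.83125851],
       [ 0.49032132, -0.67127091, -0.55586003]]), 't': array([435.32577491, 348.53086825, 908.76646522])}
top {'fx': 433.42229413299845, 'fy': 433.42229413299845, 'cx': 320.91447536938176, 'cy': 238.2483568462774, 'dist_coeffs': array([-0.01425833,  0.        ,  0.        ,  0.        ,  0.        ]), 'R': array([[-0.01721772, -0.99981849, -0.0081569 ],
       [-0.98743593,  0.01828501, -0.15695839],
       [ 0.15707905,  0.00535195, -0.98757153]]), 't': array([ -14.77317753,  590.90992253, 1213.22060882])}
{'clock': 0.1, 'qpos': array([ 1.04318737,  0.62923322,  0.03845341,  1.51827493, -0.02700599,
        0.99633401, -0.02001221]), 'qd': array([-0.00015919, -0.00204629, -0.00145282, -0.00303702,  0.00068905,
       -0.00062928,  0.00083649]), 'tau': array([ 3.44078915e-03, -5.64534616e+01,  1.23086818e+00, -1.93975335e+01,
        1.13626232e-02,  5.51528836e-03,  4.33069857e-06]), 'eef_pos': array([ 289.38780746, -581.38533194,  230.49223906]), 'tool_rot': array([-3.13986134e+00,  1.69368494e-05,  4.61786345e-01]), 'force': array([-0.09977148,  1.17293674, -0.04896512]), 'torque': array([0.04316006, 0.02721146, 0.05872212]), 'width': 85.8443684082645}
```

View pics/side0.png

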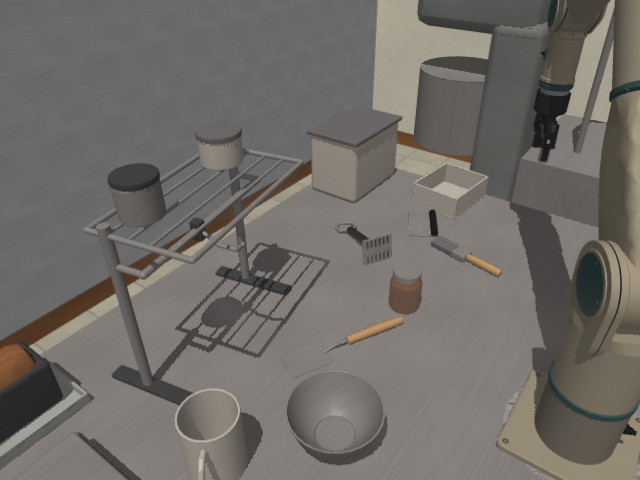

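View pics/top0.png

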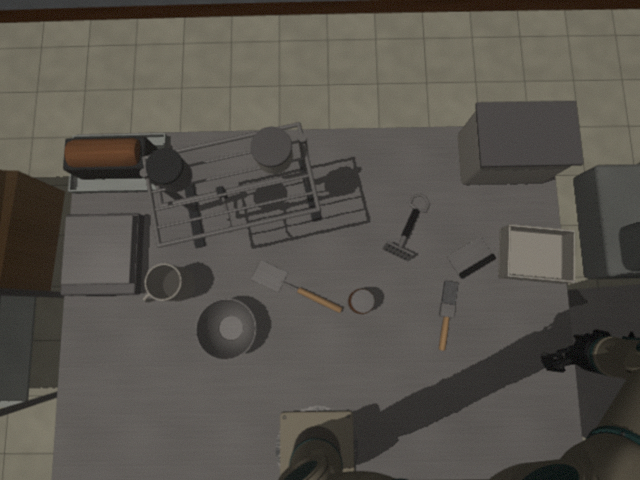

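The side view shows the masher at about (365,240) with its plate towards the robot, and the rack at the left with the hook near (225,240). In the top view the plate is at (400,252), the eye at (420,203), and the hook somewhere near (225,195). I'll enlarge these areas.

Run:
```python
import cv2,numpy as np
s=cv2.imread("pics/side0.png");t=cv2.imread("pics/top0.png")
def crop(im,x,y,w,h):
    return cv2.convertScaleAbs(cv2.resize(im[y:y+h,x:x+w],(400,300),interpolation=cv2.INTER_CUBIC),alpha=1.5)
a=np.vstack([np.hstack([crop(s,325,210,80,60),crop(s,170,200,80,60)]),np.hstack([crop(t,370,187,100,75),crop(t,180,160,100,75)])])
cv2.imwrite("pics/crops.png",a)
```

```text
(no output)
```

View pics/crops.png

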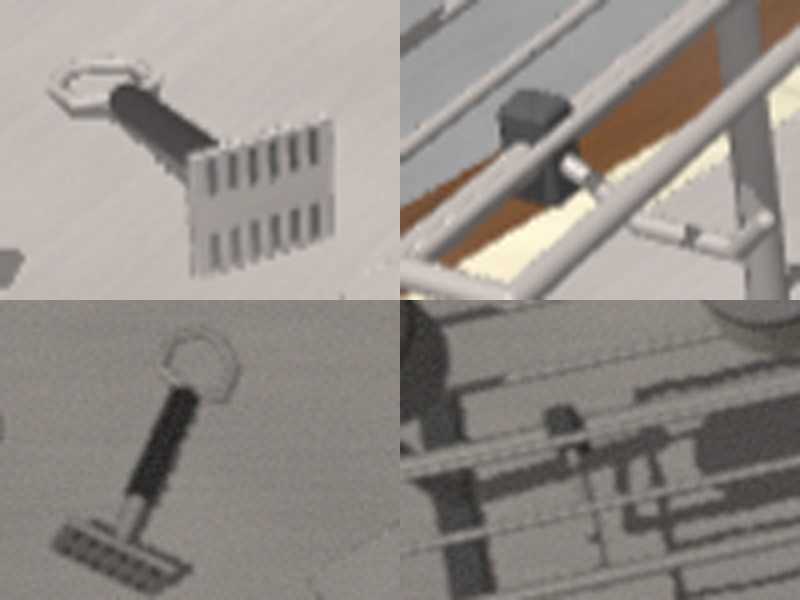

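Readings, as full-image pixels:
- **Side view, masher:** bench corners of the plate at (363.6,265) and (391.6,257.4), eye tip about (340,223).
- **Side view, hook:** seat runs (218,244.5) to (237,249), tip (243,244).
- **Top view:** eye tip (421,195.5), hook line (222.5,195) to (230.7,226).

```bash
cat > h.py <<'E'
from cell import ctrl
import cv2,numpy as np
from scipy.optimize import least_squares
from scipy.spatial.transform import Rotation as Ro
def ray(cal,p):
    K=np.array([[cal['fx'],0,cal['cx']],[0,cal['fy'],cal['cy']],[0,0,1]])
    u=cv2.undistortPoints(np.array([[p]],float),K,np.array(cal['dist_coeffs']))[0,0]
    R=np.array(cal['R']);return -R.T@cal['t'],R.T@np.array([u[0],u[1],1])
def onz(cal,p,z):
    c,d=ray(cal,p);return c+d*(z-c[2])/d[2]
def proj(cal,X):
    K=np.array([[cal['fx'],0,cal['cx']],[0,cal['fy'],cal['cy']],[0,0,1]])
    return cv2.projectPoints(np.array(X,float).reshape(-1,3),cv2.Rodrigues(np.array(cal['R']))[0],np.array(cal['t']),K,np.array(cal['dist_coeffs']))[0][:,0]
E
python3 - <<'E'
from h import *
np.set_printoptions(precision=1,suppress=True)
s=ctrl.get_calibration("side");t=ctrl.get_calibration("top")
print("plate",onz(s,(363.6,265),0),onz(s,(391.6,257.4),0))
print("eye s",onz(s,(340,223),4),"t",onz(t,(421,195.5),4))
print("grip t",onz(t,(370+145/4,187+195/4),28),onz(t,(370+182/4,187+90/4),14))
# plate lower-edge in top: near edge is top edge of plate (z~70)
print("seat s",onz(s,(218,244.5),270),onz(s,(237,249),270),"tip",onz(s,(243,244),286))
print("hook t",onz(t,(222.5,195),290),onz(t,(230.7,226),275))
print("shelf front t",onz(t,(160,246),351),onz(t,(317,203),351))
print("shelf side t",onz(t,(145,158),351),onz(t,(300,124),351))
print("rail t",onz(t,(180,200),292),onz(t,(280,178),292))
E
```

```text
plate [ 567.3 -208.     0. ] [ 525.4 -278.6    0. ]
eye s [ 728.  -334.2    4. ] t [ 723.7 -332.7    4. ]
grip t [ 596.3 -277.    28. ] [ 678.1 -311.5   14. ]
seat s [628.1 202.6 270. ] [590.3 192.9 270. ] tip [575.1 191.3 286. ]
hook t [660.5 206.  290. ] [587.8 188.5 275. ]
shelf front t [531.4 327.3 351. ] [621.7 -19.6 351. ]
shelf side t [734.5 370.3 351. ] [808.5  16.4 351. ]
rail t [649.8 306.7 292. ] [699.   68.6 292. ]
```

```bash
cat > log.py <<'E'
from cell import ctrl; import json
s=ctrl.read_state(); 
open('log.jsonl','a').write(json.dumps({k:(v.tolist() if hasattr(v,'tolist') else v) for k,v in s.items()})+'\n')
import numpy as np; np.set_printoptions(precision=3,suppress=True)
print(s['clock'],s['eef_pos'].round(1),s['tool_rot'],'q',s['qpos'],'F',s['force'].round(1),s['width'].round(1))
E
python3 log.py
python3 -m pendant '[[0.1,0.1,0.05,0,0,-0.2,1],[0.1,0.1,0.05,0,0,-0.3,1],[0.1,0.1,0.05,0,0,-0.3,1],[0.1,0.1,0.05,0,0,-0.3,1]]'; python3 log.py
python3 -m pendant '[[0.15,0.15,0,0,0.2,0,1],[0.15,0.15,0,0,0.3,0,1],[0.15,0.15,0,0,0.3,0,1],[0.15,0.15,0,0,0.3,0,1],[0.15,0.15,0,0,0.3,0,1]]'; python3 log.py
python3 -m pendant '[[0,0,0.05,0.2,-0.3,0,1],[0,0,0.05,0.2,-0.3,0,1],[0,0,0.05,0.2,-0.3,0,1],[0,0,0.05,0.2,-0.3,0,1]]'; python3 log.py
```

```text
clock: 0.5
eef_pos: [398.2, -475.7, 283.2]
tool_rot: [-3.141, -0.007, 0.174]
force: [-0.0, 0.2, -0.8]
width: 85.6
clock: 1.0
eef_pos: [545.2, -324.5, 279.3]
tool_rot: [-3.086, 0.293, 0.181]
force: [-0.2, 0.5, 0.8]
width: 85.4
clock: 1.4
eef_pos: [536.4, -335.4, 331.6]
tool_rot: [-2.949, -0.034, 0.182]
force: [-0.4, 0.1, 0.5]
width: 85.5Traceback (most recent call last):
  File "log.py", line 5, in <module>
    print(s['clock'],s['eef_pos'].round(1),s['tool_rot'],'q',s['qpos'],'F',s['force'].round(1),s['width'].round(1))
                                                                                               ^^^^^^^^^^^^^^^^
AttributeError: 'float' object has no attribute 'round'
Traceback (most recent call last):
  File "log.py", line 5, in <module>
    print(s['clock'],s['eef_pos'].round(1),s['tool_rot'],'q',s['qpos'],'F',s['force'].round(1),s['width'].round(1))
                                                                                               ^^^^^^^^^^^^^^^^
AttributeError: 'float' object has no attribute 'round'
Traceback (most recent call last):
  File "log.py", line 5, in <module>
    print(s['clock'],s['eef_pos'].round(1),s['tool_rot'],'q',s['qpos'],'F',s['force'].round(1),s['width'].round(1))
                                                                                               ^^^^^^^^^^^^^^^^
AttributeError: 'float' object has no attribute 'round'
Traceback (most recent call last):
  File "log.py", line 5, in <module>
    print(s['clock'],s['eef_pos'].round(1),s['tool_rot'],'q',s['qpos'],'F',s['force'].round(1),s['width'].round(1))
                                                                                               ^^^^^^^^^^^^^^^^
AttributeError: 'float' object has no attribute 'round'
```

```bash
sed -i "s/,s\['width'\].round(1)/,round(s['width'],1)/" log.py
cat > kin.py <<'E'
import numpy as np,json,itertools
from scipy.spatial.transform import Rotation as Ro
from scipy.optimize import least_squares
def fk(q,sg,yaw0,L,q7o,tool=True):
    h,L1,a1,L2,a2,a3,L3,bx,by=L  # offsets
    R=Ro.from_euler('z',yaw0); p=np.array([bx,by,h],float)
    R=R*Ro.from_euler('z',sg[0]*q[0])*Ro.from_euler('y',q[1])*Ro.from_euler('z',sg[1]*q[2])
    p=p+R.apply([a1,0,L1]); R=R*Ro.from_euler('y',q[3])*Ro.from_euler('z',sg[2]*q[4])
    p=p+R.apply([a2,0,L2]); R=R*Ro.from_euler('y',q[5])*Ro.from_euler('z',sg[3]*q[6]+q7o)
    p=p+R.apply([a3,0,L3]); return p,R
def load():
    D=[json.loads(l) for l in open('log.jsonl')]
    return [(np.array(d['qpos']),np.array(d['eef_pos']),Ro.from_euler('xyz',d['tool_rot'])) for d in D]
E
python3 - <<'E'
from kin import *
np.set_printoptions(precision=3,suppress=True)
D=load(); print(np.array([d[0] for d in D]))
best=[]
for sg in itertools.product([1,-1],repeat=4):
    f=lambda v:np.concatenate([(fk(q,sg,v[0],np.zeros(9),v[1])[1].inv()*R).as_rotvec() for q,p,R in D])
    r=min((least_squares(f,[a,b]) for a in(0,1.57,3.14,-1.57) for b in (0,1.57,3.14,-1.57)),key=lambda r:r.cost)
    best.append((r.cost,sg,r.x))
best.sort(key=lambda b:b[0]); 
for b in best[:4]:print(b)
E
```

```text
[[ 1.043  0.629  0.038  1.518 -0.027  0.996 -0.02 ]
 [ 0.76   0.536  0.117  1.544 -0.076  1.063 -0.499]
 [ 0.346  0.728  0.164  1.232  0.026  1.455 -0.921]
 [ 0.568  0.589  0.063  1.32  -0.197  1.354 -0.709]]
(np.float64(1.8568474070332142e-31), (-1, -1, -1, -1), array([0.   , 1.571]))
(np.float64(0.028191344114770665), (-1, 1, -1, -1), array([0.357, 2.089]))
(np.float64(0.06522320089605234), (1, -1, -1, 1), array([-0.771, -3.052]))
(np.float64(0.07922224012704941), (-1, -1, 1, -1), array([-0.515, -5.177]))
```

Run:
```python
from kin import *
np.set_printoptions(precision=2,suppress=True)
D=load(); sg=(-1,)*4
for mask in ([0,1,3,6],[0,1,2,3,6],[0,1,2,3,4,6],[0,1,2,3,4,5,6],range(9)):
    mask=list(mask)
    def f(v):
        L=np.zeros(9);L[mask]=v
        return np.concatenate([fk(q,sg,0,L,np.pi/2)[0]-p for q,p,R in D])
    r=least_squares(f,np.full(len(mask),100.));print(mask,r.x,abs(r.fun).max(), np.linalg.svd(r.jac)[1].min())
```

```text
[0, 1, 3, 6] [445.27 408.85 473.61 295.67] 22.01497629025414 0.14512819494017443
[0, 1, 2, 3, 6] [506.68 324.69 139.11 396.65 241.01] 22.112893561782357 0.12424262121185528
[0, 1, 2, 3, 4, 6] [502.1  324.45 137.36 396.09  -5.04 242.01] 21.47943662570549 0.11751616090687145
[0, 1, 2, 3, 4, 5, 6] [410.45 489.07  70.02 394.61  44.91 -27.57 281.24] 4.934633264511092 0.0983318710274735
[0, 1, 2, 3, 4, 5, 6, 7, 8] [353.   544.25   3.69 403.05  30.96  -0.27 314.42 -20.37 -18.4 ] 1.6550154090165847 0.0531870956329791
```

```bash
python3 -m pendant '[[0,0.05,0,0,0,0.15,1],[0.05,0.05,-0.05,0,0,0.3,1],[0.05,0.05,-0.05,0,0,0.45,1],[0.05,0.05,-0.05,0,0,0.6,1],[0,0.05,-0.05,0,0,0.75,1],[0,0,0,0,0,0.9,1]]' >/dev/null; python3 log.py
python3 -m pendant '[[0,0,0,0,0,0.15,1],[0,0,0,0,0,0.3,1],[0,0,0.05,0,0,0.45,1],[-0.04,0,0.05,0,0,0.6,1],[-0.04,0,0.05,0,0,0.75,1],[-0.04,0,0.05,0,0,0.9,1]]'>/dev/null; python3 log.py
python3 -m pendant '[[0,0,0,-0.1,0,0.15,1],[0,0,0,-0.2,0,0.3,1],[0.03,0,-0.04,-0.2,0,0.45,1],[0.03,0,-0.04,-0.2,0,0.55,1],[0.03,0,-0.04,-0.2,0,0.7,1]]'>/dev/null; python3 log.py
python3 - <<'E'
from kin import *
np.set_printoptions(precision=1,suppress=True)
D=load()
def Rs(q):
    z=lambda a:Ro.from_euler('z',a);y=lambda a:Ro.from_euler('y',a)
    R=z(0);o=[np.eye(3)]
    for i,a in enumerate(q):
        R=R*(y(a) if i%2 else z(-a)); o.append(R.as_matrix())
    return o
A=np.vstack([np.hstack(Rs(q)) for q,p,R in D]);b=np.concatenate([p for q,p,R in D])
lam=1e-2
x=np.linalg.solve(A.T@A+lam**2*np.eye(24),A.T@b);print(x.reshape(8,3),abs(A@x-b).max())
E
```

```text
2.0 [ 512.5 -298.8  297.8] [-2.875 -0.036  1.103] q [ 0.568  0.642 -0.132  1.331  0.04   1.44  -0.022] F [-3.6  2.1 -8.2] 85.5
2.6 [ 499.5 -316.6  366.7] [-2.946 -0.035  1.995] q [ 0.626  0.529 -0.317  1.351  0.269  1.458  0.711] F [ 0.6 -0.4  0.3] 85.5
3.1 [ 530.8 -314.6  324.1] [-2.811  0.101  2.704] q [ 0.565  0.484 -0.414  1.606  0.592  1.145  1.045] F [ 0.1 -0.4  0.6] 85.3
[[ -5.7  -8.6 161.4]
 [  4.5  -2.2 161.4]
 [-18.9  -2.2 268.5]
 [ 20.3  -7.7 268.5]
 [-29.4  -7.7 190.4]
 [ 22.6  -0.4 190.4]
 [ -3.4  -0.4 161.9]
 [  3.5   1.9 161.9]] 0.5239000900951396
```

```bash
cat >> kin.py <<'E'
lo=np.array([-3.06,-.37,-1.25,.18,-1.1,.23,-2.94]);hi=np.array([3.06,2.12,1.32,2.47,4.24,1.98,2.94])
def Rs(q):
    z=lambda a:Ro.from_euler('z',a);y=lambda a:Ro.from_euler('y',a)
    R=z(0);o=[np.eye(3)]
    for i,a in enumerate(q):
        R=R*(y(a) if i%2 else z(-a)); o.append(R.as_matrix())
    return o
D=load()
A=np.vstack([np.hstack(Rs(q)) for q,p,R in D]);b=np.concatenate([p for q,p,R in D])
X=np.linalg.solve(A.T@A+1e-4*np.eye(24),A.T@b)
def FK(q):
    o=Rs(q); return np.hstack(o)@X, o[-1]@Ro.from_euler('z',np.pi/2).as_matrix()
def IK(p,R,seed,reg=.01,m=.03):
    seed=np.clip(seed,lo+m,hi-m)
    f=lambda q:(lambda P:np.concatenate([(P[0]-p)/100,Ro.from_matrix(P[1].T@R).as_rotvec()*3,reg*(q-seed)]))(FK(q))
    r=least_squares(f,seed,bounds=(lo+m-1e-9,hi-m+1e-9)); P=FK(r.x)
    return r.x,np.linalg.norm(P[0]-p),np.linalg.norm(Ro.from_matrix(P[1].T@R).as_rotvec())
def toolR(az,dep,flip=1):  # tool z at azimuth az, depression dep (deg); tool y horizontal
    a,d=np.radians([az,dep]); zt=np.array([np.cos(a)*np.cos(d),np.sin(a)*np.cos(d),-np.sin(d)])
    yt=flip*np.array([-np.sin(a),np.cos(a),0]); return np.column_stack([np.cross(yt,zt),yt,zt])
E
python3 - <<'E'
from kin import *
np.set_printoptions(precision=2,suppress=True)
rng=np.random.default_rng(0)
G=np.array([609,198,188.])
for az in (13,-20,45):
  for dep in (0,20,40,55):
   for flip in (1,-1):
    R=toolR(az,dep,flip); p=G+19*R[:,2]; S=[]
    for k in range(12):
        q,ep,er=IK(p,R,rng.uniform(lo,hi),.001)
        if ep<3 and er<.02: S.append(q)
    print(az,dep,flip,len(S)); 
    for q in S[:2]: print('   ',q)
E
```

```text
13 0 1 0
13 0 -1 0
13 20 1 0
13 20 -1 0
13 40 1 7
    [ 0.35  0.98 -1.22  2.39  2.31  1.21 -0.55]
    [-0.73  0.67  0.4   2.39  3.17  0.73 -1.9 ]
13 40 -1 5
    [-0.47  0.63  0.05  2.4   2.95  0.75  1.56]
    [-1.18  1.13  1.29  2.42  3.82  1.11  0.29]
13 55 1 7
    [ 0.11  0.66 -0.77  2.18  1.94  0.58 -0.42]
    [ 0.36  0.88 -1.22  2.19  1.86  0.93 -0.21]
13 55 -1 4
    [-0.96  0.73  0.87  2.21  4.17  0.5   0.26]
    [-0.03  0.6  -0.53  2.2   2.08  0.45  2.55]
-20 0 1 5
    [-0.55  1.1  -0.39  2.23  2.03  1.95 -1.55]
    [-0.55  1.1  -0.39  2.23  2.03  1.95 -1.55]
-20 0 -1 7
    [-1.    1.12  0.2   2.24  1.91  1.47  1.32]
    [-1.6   1.84  1.29  2.29  2.7   0.39  0.06]
-20 20 1 9
    [-0.12  1.1  -1.    2.27  2.09  1.95 -1.12]
    [-0.4   0.91 -0.56  2.25  2.    1.59 -1.33]
-20 20 -1 4
    [-0.46  0.89 -0.46  2.27  1.99  1.53  1.76]
    [-0.93  0.87  0.17  2.27  1.99  1.1   1.52]
-20 40 1 9
    [ 0.08  1.03 -1.22  2.18  1.89  1.64 -0.86]
    [-0.88  0.7   0.24  2.17  1.85  0.62 -1.27]
-20 40 -1 7
    [-0.99  0.73  0.41  2.19  1.94  0.52  1.75]
    [-0.05  0.86 -0.95  2.19  1.85  1.3
[... 373 characters left out ...]
  0.84  2.91]
    [-0.15  1.12  0.21  2.38  3.93  1.95  1.67]
45 20 1 4
    [ 0.02  0.84 -0.06  2.41  3.87  1.27 -1.46]
    [-0.4   0.91  0.5   2.41  3.91  1.57 -1.78]
45 20 -1 3
    [-0.7   1.19  1.01  2.42  3.85  1.95  0.99]
    [-0.7   1.19  1.01  2.42  3.85  1.95  0.99]
45 40 1 7
    [-0.26  0.65  0.21  2.29  4.03  0.81 -1.89]
    [ 0.22  0.69 -0.46  2.29  3.66  0.54 -1.38]
45 40 -1 6
    [ 0.38  0.76 -0.68  2.3   3.42  0.48  2.07]
    [ 0.13  0.67 -0.31  2.28  3.81  0.59  1.6 ]
45 55 1 4
    [ 0.39  0.74 -0.92  2.12  1.81  0.26  0.39]
    [ 0.48  0.82 -1.09  2.12  1.73  0.4   0.51]
45 55 -1 7
    [ 0.55  0.91 -1.22  2.12  1.71  0.52 -2.55]
    [ 0.4   0.75 -0.92  2.12  1.8   0.26 -2.72]
```

Run:
```python
from kin import *
np.set_printoptions(precision=2,suppress=True)
H=np.array([548,-250,0.]);az=-24.5;d=np.array([np.cos(np.radians(az)),np.sin(np.radians(az)),0]);up=np.array([0,0,1.])
ax=np.cross(d,up)
G0=H+114*d+17.4*up
q0=D[-1][0]
for dep0 in (90,100,110):
  for flip in (1,-1):
    R0=toolR(az,dep0,flip); q=q0.copy(); 
    if flip==1: q[6]-=np.pi
    out=[]
    for phi in range(0,100,5):
        W=Ro.from_rotvec(ax*np.radians(phi)).as_matrix()
        G=H+W@(G0-H);R=W@R0
        q,ep,er=IK(G+19*R[:,2],R,q,.02)
        out.append((phi,ep,er,q))
        if ep>8 or er>.06: break
    print(dep0,flip,'fails at',phi); 
    for o in out[::6]+[out[-1]]: print('  ',o[0],round(o[1],1),round(o[2],2),o[3])
```

```text
90 1 fails at 0
   0 79.1 0.66 [ 0.8   1.   -0.19  1.82 -1.07  0.26 -2.91]
   0 79.1 0.66 [ 0.8   1.   -0.19  1.82 -1.07  0.26 -2.91]
90 -1 fails at 25
   0 0.0 0.0 [ 0.22  1.04  0.33  1.43 -0.43  0.74 -1.28]
   25 10.6 0.08 [ 0.2   0.86  0.33  1.82 -1.07  0.26 -0.61]
100 1 fails at 0
   0 93.1 0.74 [ 0.74  0.98 -0.13  1.84 -1.07  0.26 -2.91]
   0 93.1 0.74 [ 0.74  0.98 -0.13  1.84 -1.07  0.26 -2.91]
100 -1 fails at 35
   0 0.0 0.0 [ 0.27  1.1   0.26  1.23 -0.27  1.02 -1.42]
   30 1.0 0.01 [ 0.19  0.84  0.33  1.85 -1.07  0.26 -0.61]
   35 10.4 0.08 [ 0.19  0.82  0.34  1.86 -1.07  0.26 -0.61]
110 1 fails at 0
   0 109.0 0.84 [ 0.68  0.97 -0.05  1.87 -1.07  0.26 -2.91]
   0 109.0 0.84 [ 0.68  0.97 -0.05  1.87 -1.07  0.26 -2.91]
110 -1 fails at 45
   0 0.0 0.0 [ 0.33  1.2   0.16  1.01 -0.16  1.3  -1.51]
   30 0.0 0.0 [ 0.31  0.85  0.12  1.67 -0.19  0.45 -1.44]
   45 10.6 0.08 [ 0.18  0.78  0.35  1.9  -1.07  0.26 -0.6 ]
```

```bash
cat > path.py <<'E'
from kin import *
np.set_printoptions(precision=2,suppress=True)
H=np.array([548,-250,0.]);az=-24.5;d=np.array([np.cos(np.radians(az)),np.sin(np.radians(az)),0]);up=np.array([0,0,1.])
ax=np.cross(d,up)
G0=H+114*d+17.4*up
q0=D[-1][0]
for dep0 in (90,100,110):
 for name,s in (('cur',q0),('n1',np.array([.4,1,-.6,1.4,.6,1.,1.2])),('n2',np.array([.4,1,-1.2,1.4,1.2,1.,.6]))):
    R0=toolR(az,dep0,1); q=s.copy()
    out=[]
    for phi in range(0,100,5):
        W=Ro.from_rotvec(ax*np.radians(phi)).as_matrix()
        G=H+W@(G0-H);R=W@R0
        q,ep,er=IK(G+19*R[:,2],R,q,.02)
        out.append((phi,ep,er,q))
        if ep>8 or er>.06: break
    print(dep0,name,'end',phi); 
    for o in out[::6]+[out[-1]]: print('  ',o[0],round(o[1],1),round(o[2],2),o[3])
E
python3 path.py
```

```text
90 cur end 60
   0 0.0 0.0 [ 0.62  1.05 -0.47  1.42  0.58  0.81  1.09]
   30 0.0 0.0 [ 0.78  0.9  -0.66  2.04  2.05  0.54 -0.36]
   60 13.2 0.02 [ 0.63  0.94 -0.39  2.44  2.94  1.27 -1.26]
   60 13.2 0.02 [ 0.63  0.94 -0.39  2.44  2.94  1.27 -1.26]
90 n1 end 60
   0 0.0 0.0 [ 0.62  1.05 -0.48  1.42  0.58  0.81  1.09]
   30 0.0 0.0 [ 0.78  0.9  -0.66  2.04  2.05  0.54 -0.36]
   60 13.2 0.02 [ 0.63  0.94 -0.39  2.44  2.94  1.27 -1.26]
   60 13.2 0.02 [ 0.63  0.94 -0.39  2.44  2.94  1.27 -1.26]
90 n2 end 60
   0 0.0 0.0 [ 0.86  1.22 -1.01  1.45  1.1   1.1   0.77]
   30 0.0 0.0 [ 0.99  1.05 -1.01  2.04  1.96  0.82 -0.12]
   60 13.2 0.02 [ 0.64  0.94 -0.4   2.44  2.94  1.27 -1.25]
   60 13.2 0.02 [ 0.64  0.94 -0.4   2.44  2.94  1.27 -1.25]
100 cur end 65
   0 0.0 0.0 [ 0.61  1.13 -0.5   1.22  0.49  1.09  1.2 ]
   30 0.0 0.0 [ 0.53  0.83 -0.28  1.84  1.04  0.26  0.53]
   60 0.0 0.0 [ 0.95  1.   -0.87  2.41  2.63  1.14 -0.78]
   65 10.1 0.02 [ 0.68  0.89 -0.46  2.44  2.87  1.13 -1.19]
100 n1 end 65
   0 0.0 0.0 [ 0.62  1.14 -0.52  1.22  0.52  1.1   1.18]
   30 0.0 0.0 [ 0.53  0.83 -0.28  1.
[... 428 characters left out ...]
-0.51  0.99  0.44  1.37  1.27]
   30 0.0 0.0 [ 0.6   0.87 -0.39  1.67  0.62  0.54  0.99]
   60 0.0 0.0 [ 0.93  0.9  -0.85  2.3   2.4   0.85 -0.66]
   75 23.9 0.05 [ 0.67  0.86 -0.46  2.44  2.83  1.07 -1.18]
110 n1 end 75
   0 0.0 0.0 [ 0.59  1.24 -0.55  0.99  0.48  1.38  1.25]
   30 0.0 0.0 [ 0.62  0.88 -0.42  1.67  0.67  0.55  0.95]
   60 0.0 0.0 [ 0.93  0.9  -0.85  2.3   2.4   0.85 -0.66]
   75 23.9 0.05 [ 0.67  0.86 -0.46  2.44  2.83  1.07 -1.18]
110 n2 end 75
   0 0.0 0.0 [ 0.76  1.38 -1.09  1.02  0.95  1.58  1.02]
   30 0.0 0.0 [ 0.96  1.11 -1.09  1.71  1.29  0.99  0.54]
   60 0.0 0.0 [ 1.1   1.1  -1.18  2.31  2.25  1.08 -0.36]
   75 23.9 0.05 [ 0.68  0.86 -0.47  2.44  2.83  1.08 -1.18]
```

```bash
cat > path2.py <<'E'
from kin import *
np.set_printoptions(precision=2,suppress=True)
H=np.array([548,-250,0.]);az=-24.5;d=np.array([np.cos(np.radians(az)),np.sin(np.radians(az)),0]);up=np.array([0,0,1.])
ax=np.cross(d,up)
q0=D[-1][0]
for s in (90,115,137):
 for dep0 in (110,118,126):
    G0=H+(5.5+.988*s)*d+(34.6-.156*s)*up
    R0=toolR(az,dep0,1); q=q0.copy()
    out=[]
    for phi in range(0,101,5):
        W=Ro.from_rotvec(ax*np.radians(phi)).as_matrix()
        G=H+W@(G0-H);R=W@R0
        q,ep,er=IK(G+17*R[:,2],R,q,.02)
        out.append((phi,ep,er,q))
        if ep>8 or er>.06: break
    print(s,dep0,'end',phi); 
    for o in [out[0],out[-2]]: print('  ',o[0],round(o[1],1),round(o[2],2),o[3])
E
python3 path2.py
```

```text
90 110 end 70
   0 0.0 0.0 [ 0.59  1.19 -0.51  1.08  0.44  1.32  1.25]
   65 0.0 0.0 [ 0.95  0.98 -0.87  2.42  2.55  1.06 -0.76]
90 118 end 75
   0 0.0 0.0 [ 0.56  1.28 -0.51  0.89  0.42  1.55  1.3 ]
   70 0.0 0.0 [ 0.93  0.93 -0.84  2.41  2.5   0.97 -0.77]
90 126 end 85
   0 0.0 0.0 [ 0.52  1.39 -0.52  0.65  0.41  1.79  1.35]
   80 7.8 0.02 [ 0.85  0.88 -0.72  2.44  2.59  0.96 -0.9 ]
115 110 end 75
   0 0.0 0.0 [ 0.57  1.24 -0.51  0.96  0.44  1.39  1.28]
   70 4.6 0.01 [ 0.77  0.85 -0.6   2.44  2.74  1.02 -1.06]
115 118 end 80
   0 0.0 0.0 [ 0.54  1.34 -0.52  0.74  0.43  1.63  1.33]
   75 3.8 0.01 [ 0.83  0.84 -0.69  2.44  2.65  0.97 -0.96]
115 126 end 85
   0 0.1 0.0 [ 0.48  1.47 -0.54  0.44  0.45  1.91  1.39]
   80 2.5 0.01 [ 0.89  0.84 -0.78  2.44  2.55  0.94 -0.86]
137 110 end 75
   0 0.0 0.0 [ 0.55  1.29 -0.51  0.85  0.45  1.45  1.3 ]
   70 0.0 0.0 [ 0.96  0.92 -0.89  2.43  2.59  1.08 -0.8 ]
137 118 end 80
   0 0.1 0.0 [ 0.51  1.4  -0.53  0.58  0.45  1.71  1.36]
   75 0.0 0.0 [ 0.97  0.88 -0.9   2.43  2.52  1.01 -0.78]
137 126 end 65
   0 5.1 0.02 [ 0.38  1.53  0.07  0.27 -0.08  1.95  1.54]
   60 4.5 0.03 [ 0.14  0.71  0.38  1.94 -1.07  0.26  2.53]
```

Run:
```python
from h import *
c=ctrl.get_calibration("wrist");im=ctrl.get_image("wrist");cv2.imwrite("pics/w1.png",im)
np.savez("w1.npz",**{k:np.array(v) for k,v in c.items()})
np.set_printoptions(precision=1,suppress=True)
print(-np.array(c['R']).T@c['t'],c['R'][2],c['fx']); print(proj(c,[[548,-250,0],[724,-333,4]]))
```

```text
[ 477.6 -237.9  452.4] [ 0.2 -0.4 -0.9] 419.04384613265296
[[485.8 150.4]
 [467.  321.6]]
```

View pics/w1.png

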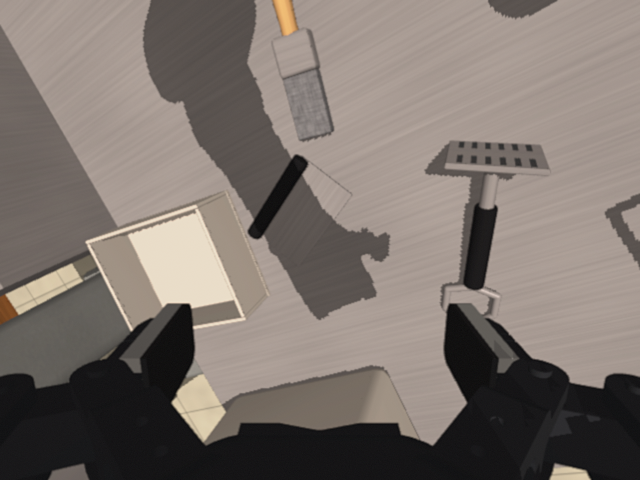

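The wrist view shows the whole masher apart from the eye tip, which a finger hides. The plate's bench edge runs from (450,141) to (541,147) and its upper edge from (445,170) to (549,174). The grip runs from (486,206) to (477,288).

Run:
```python
from h import *
np.set_printoptions(precision=1,suppress=True)
w=dict(np.load("w1.npz"));s=ctrl.get_calibration("side");t=ctrl.get_calibration("top")
a9=np.radians(9)
def T(v,m):
    hx,hy,az=v;d=np.array([np.cos(az),np.sin(az),0]);up=np.array([0,0,1.])
    z=np.cos(a9)*d-np.sin(a9)*up; x=-np.sin(a9)*d-np.cos(a9)*up; y=np.cross(z,x)
    m=np.array(m,float); o=np.array([hx,hy,0])-35*x
    return o+m@np.array([x,y,z])
obs=[(w,[35,-42,0],(541,146.5)),(w,[35,42,0],(450,140.5)),(w,[-35,-42,3],(549,172)),(w,[-35,42,3],(445,168)),(w,[0,0,53],(486,206)),(w,[0,0,148],(477,288)),
(s,[35,42,0],(363.6,265)),(s,[35,-42,0],(391.6,257.4)),(t,[0,0,204],(421,195)),(s,[0,0,148],(325+125/5,210+97/5)),(t,[0,0,148],(370+182/4,187+90/4))]
def f(v,sw=1):
    return np.concatenate([proj(c,T(v,m)*1)[0]-p for c,m,p in obs])
best=None
for flip in (0,1):
    o=obs
    if flip: obs=[(c,[m[0],-m[1],m[2]],p) for c,m,p in o]
    r=least_squares(f,[548,-250,-.43],loss='soft_l1'); print(flip,r.x[:2],np.degrees(r.x[2]),r.cost); 
    if best is None or r.cost<best[0]: best=(r.cost,r.x,f(r.x).reshape(-1,2))
    obs=o
v=best[1];print(best[2]); d=np.array([np.cos(v[2]),np.sin(v[2]),0])
for S in (105,115,125,200): print(S,T(v,[0,0,S]))
```

```text
0 [ 542.2 -245.7] -23.543563117704938 405.09613813225974
1 [ 543.9 -240.8] -26.542743071421732 76.80631644829681
[[ -0.   -1.9]
 [ -0.5   0.6]
 [  0.9   1.6]
 [ -0.8  -0.4]
 [  0.7   0.4]
 [ -2.5  -2.6]
 [ 28.   -7.5]
 [-27.5   9.1]
 [ -0.   -1.1]
 [ -0.9   0.7]
 [ -1.2  -0.3]]
105 [ 641.6 -289.5   18.1]
115 [ 650.4 -294.    16.6]
125 [ 659.3 -298.4   15. ]
200 [ 725.5 -331.5    3.3]
```

```bash
cat > plan.py <<'E'
from kin import *
import sys
np.set_printoptions(precision=3,suppress=True)
from cell import ctrl
def cur():
    s=ctrl.read_state();return s['eef_pos'],Ro.from_euler('xyz',s['tool_rot']).as_matrix(),s['qpos']
def delta(p,R):
    p0,R0,q=cur(); return (p-p0)/1000, Ro.from_matrix(R@R0.T).as_rotvec()
H=np.array([543.9,-240.8,0]);az=-26.5;d=np.array([np.cos(np.radians(az)),np.sin(np.radians(az)),0]);up=np.array([0,0,1.])
E
python3 - <<'E'
from plan import *
R=toolR(az,118,1);G=np.array([650.4,-294,16.6]);k=11
P=G+k*R[:,2]; pre=P-90*R[:,2]
print('grasp',P,'pre',pre,'zt',R[:,2],delta(pre,R))
q=cur()[2];print(IK(pre,R,q,.02));print(IK(P,R,q,.02))
E
```

```text
grasp [ 645.778 -291.696    6.888] pre [ 683.592 -310.549   86.353] zt [-0.42   0.209 -0.883] (array([ 0.154,  0.004, -0.239]), array([ 0.551,  0.383, -0.093]))
(array([ 0.487,  1.357, -0.546,  0.432,  0.443,  1.892,  1.365]), np.float64(0.0875535860628568), np.float64(0.00030512671198122476))
(array([ 0.546,  1.323, -0.516,  0.772,  0.412,  1.615,  1.294]), np.float64(0.0357265956291298), np.float64(0.00014103373727300826))
```

```bash
python3 -m pendant '[[0.04,0.002,-0.03,0.11,0.077,-0.019,1],[0.07,0.004,-0.07,0.22,0.153,-0.037,1],[0.1,0.006,-0.11,0.33,0.23,-0.056,1],[0.13,0.008,-0.15,0.44,0.306,-0.074,1],[0.142,0.01,-0.19,0.551,0.383,-0.093,1],[0.142,0.01,-0.23,0.551,0.383,-0.093,1],[0.142,0.01,-0.265,0.551,0.383,-0.093,1],[0.142,0.01,-0.265,0.551,0.383,-0.093,1]]' >/dev/null; python3 log.py
python3 - <<'E'
from plan import *
from h import *
R=toolR(az,118,1);G=np.array([650.4,-294,16.6]);P=G+11*R[:,2]
print(delta(P,R))
cv2.imwrite("pics/w2.png",np.vstack([ctrl.get_image("wrist")[120:480], cv2.resize(ctrl.get_image("side")[190:280,320:480],(640,240)[:2])]))
E
```

```text
3.95 [ 668.2 -304.6   52.9] [-3.131 -0.502  2.66 ] q [ 0.501  1.326 -0.435  0.577  0.342  1.784  1.356] F [-0.8 -0.4 -0.7] 85.2
(array([-0.022,  0.013, -0.046]), array([ 0.002, -0.017,  0.013]))
```

View pics/w2.png

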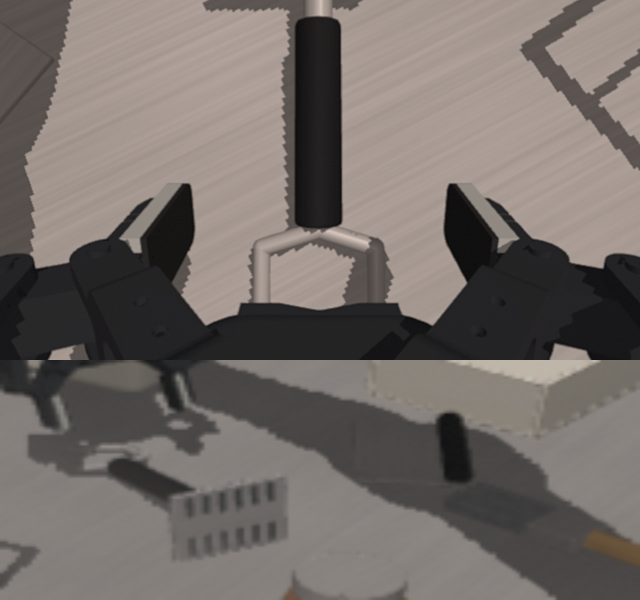

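The handle is centred between the fingers, at column 318, and parallel to the tool's plane. I'll go down and grip.

```bash
python3 -m pendant '[[-0.011,0.006,-0.023,0,-0.017,0.013,1],[-0.018,0.011,-0.038,0,-0.017,0.013,1],[-0.022,0.013,-0.046,0,-0.017,0.013,1],[-0.022,0.013,-0.046,0,-0.017,0.013,1]]' ; 
python3 -m pendant '[[0,0,0,0,0,0,-1],[0,0,0,0,0,0,-1],[0,0,0,0,0,0,-1],[0,0,0,0,0,0,-1],[0,0,0,0,0,0,-1]]';python3 log.py
python3 - <<'E'
from plan import *
p,R,q=cur()
ax=np.cross(d,up);print('ax',ax)
for phi in range(0,85,6):
    W=Ro.from_rotvec(ax*np.radians(phi)).as_matrix()
    P=H+W@(p-H);Rn=W@R; q,ep,er=IK(P,Rn,q,.02)
    print(phi,((P-p)/1000).round(3).tolist(),(ax*np.radians(phi)).round(3).tolist(),round(ep,1),round(er,2),q)
E
```

```text
clock: 4.45
eef_pos: [650.2, -294.7, 18.1]
tool_rot: [3.142, -0.472, 2.678]
force: [0.2, -0.4, 0.4]
width: 85.3
clock: 4.95
eef_pos: [650.1, -294.4, 16.2]
tool_rot: [3.141, -0.473, 2.678]
force: [0.9, 0.3, 1.1]
width: 19.4
4.95 [ 650.1 -294.4   16.2] [ 3.141 -0.473  2.678] q [ 0.534  1.29  -0.445  0.775  0.35   1.607  1.329] F [0.9 0.3 1.1] 19.4
ax [-0.446 -0.895  0.   ]
0 [0.0, 0.0, 0.0] [-0.0, -0.0, 0.0] 0.0 0.0 [ 0.534  1.29  -0.445  0.776  0.35   1.606  1.328]
6 [-0.002, 0.001, 0.012] [-0.047, -0.094, 0.0] 0.0 0.0 [ 0.564  1.193 -0.454  0.961  0.365  1.429  1.287]
12 [-0.005, 0.003, 0.024] [-0.093, -0.187, 0.0] 0.0 0.0 [ 0.588  1.105 -0.459  1.126  0.386  1.26   1.247]
18 [-0.01, 0.005, 0.036] [-0.14, -0.281, 0.0] 0.0 0.0 [ 0.607  1.024 -0.459  1.279  0.413  1.094  1.202]
24 [-0.015, 0.008, 0.047] [-0.187, -0.375, 0.0] 0.0 0.0 [ 0.618  0.948 -0.449  1.424  0.446  0.927  1.152]
30 [-0.022, 0.011, 0.057] [-0.234, -0.469, 0.0] 0.0 0.0 [ 0.618  0.877 -0.426  1.562  0.488  0.757  1.092]
36 [-0.029, 0.014, 0.067] [-0.28, -0.562, 0.0] 0.0 0.0 [ 0.598  0.81  -0.376  1.696  0.539  0.578  
[... 163 characters left out ...]
1 0.0 [ 0.549  0.712 -0.297  1.956  1.08   0.26   0.442]
54 [-0.056, 0.028, 0.09] [-0.421, -0.843, 0.0] 0.0 0.0 [ 0.727  0.738 -0.575  2.082  1.794  0.424 -0.229]
60 [-0.066, 0.033, 0.095] [-0.467, -0.937, 0.0] 0.0 0.0 [ 0.832  0.784 -0.747  2.202  2.11   0.624 -0.514]
66 [-0.076, 0.038, 0.099] [-0.514, -1.031, 0.0] 0.0 0.0 [ 0.877  0.839 -0.836  2.317  2.312  0.829 -0.692]
72 [-0.087, 0.044, 0.102] [-0.561, -1.125, 0.0] 0.0 0.0 [ 0.881  0.905 -0.872  2.426  2.462  1.053 -0.82 ]
78 [-0.098, 0.049, 0.104] [-0.607, -1.218, 0.0] 19.2 0.05 [ 1.029  1.146 -1.22   2.44   2.37   1.365 -0.546]
84 [-0.11, 0.055, 0.104] [-0.654, -1.312, 0.0] 42.9 0.11 [ 1.004  1.192 -1.22   2.44   2.421  1.456 -0.555]
```

Width is 19.4 mm on a 22 mm grip with the TCP 9 mm too high, so the tips hold only the upper part. I'll open, go 10 mm lower and grip again.

```bash
python3 -m pendant '[[0,0,0,0,0,0,0.2],[0,0,0,0,0,0,0.2],[-0.004,0.002,-0.01,0,0,0,0.2],[-0.004,0.002,-0.01,0,0,0,0.2],[-0.004,0.002,-0.01,0,0,0,0.2],[-0.004,0.002,-0.01,0,0,0,0.2]]' ; 
python3 -m pendant '[[0,0,0,0,0,0,-1],[0,0,0,0,0,0,-1],[0,0,0,0,0,0,-1],[0,0,0,0,0,0,-1]]';python3 log.py
```

```text
clock: 5.55
eef_pos: [645.6, -292.3, 5.6]
tool_rot: [3.141, -0.474, 2.678]
force: [0.4, -0.1, 1.0]
width: 51.0
clock: 5.95
eef_pos: [645.9, -292.4, 6.1]
tool_rot: [3.141, -0.473, 2.678]
force: [1.1, -1.3, 2.7]
width: 20.2
5.95 [ 645.9 -292.4    6.1] [ 3.141 -0.473  2.678] q [ 0.538  1.293 -0.445  0.8    0.352  1.581  1.323] F [ 1.1 -1.3  2.7] 20.2
```

```bash
python3 -m pendant '[[0,0,0.006,-0.023,-0.047,0,-1],[-0.001,0.0005,0.012,-0.047,-0.094,0,-1],[-0.002,0.001,0.018,-0.07,-0.14,0,-1],[-0.003,0.002,0.024,-0.093,-0.187,0,-1],[-0.005,0.0025,0.0295,-0.117,-0.234,0,-1],[-0.007,0.003,0.035,-0.14,-0.281,0,-1],[-0.009,0.004,0.0405,-0.163,-0.328,0,-1],[-0.011,0.005,0.046,-0.187,-0.375,0,-1]]';python3 log.py
python3 - <<'E'
from h import *
from plan import *
p,R,q=cur(); print(np.degrees(np.arcsin(-R[2,2])),p-H)
cv2.imwrite("pics/s3.png",np.hstack([cv2.resize(ctrl.get_image("side")[180:280,310:430],(480,400),interpolation=cv2.INTER_CUBIC)]))
E
```

```text
clock: 6.75
eef_pos: [634.5, -287.0, 51.8]
tool_rot: [3.14, -0.053, 2.678]
force: [0.6, -0.4, -2.8]
width: 20.1
6.75 [ 634.5 -287.    51.8] [ 3.14  -0.053  2.678] q [ 0.62   0.961 -0.447  1.431  0.456  0.907  1.146] F [ 0.6 -0.4 -2.8] 20.1
86.98517152232039 [ 90.625 -46.233  51.792]
```

View pics/s3.png

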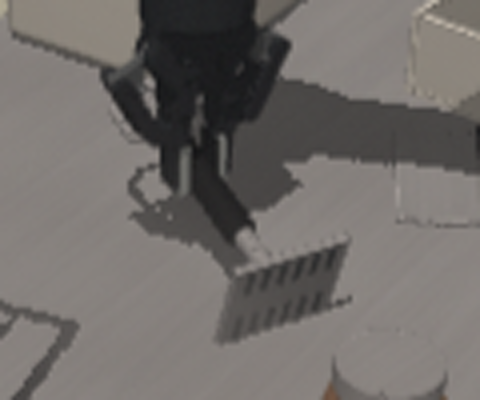

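```bash
python3 -m pendant '[[-0.0025,0.0015,0.004,-0.023,-0.047,0,-1],[-0.005,0.003,0.0085,-0.047,-0.094,0,-1],[-0.0085,0.0045,0.0135,-0.07,-0.14,0,-1],[-0.012,0.006,0.0185,-0.093,-0.187,0,-1],[-0.0155,0.008,0.023,-0.117,-0.234,0,-1],[-0.019,0.010,0.0275,-0.14,-0.281,0,-1],[-0.023,0.012,0.0315,-0.163,-0.328,0,-1],[-0.027,0.014,0.0355,-0.187,-0.375,0,-1]]';python3 log.py
python3 - <<'E'
from plan import *
p,R,q=cur(); print(np.degrees(np.arcsin(-R[2,2])),p-H, np.degrees(np.arctan2(R[1,2],R[0,2])))
ax=np.cross(d,up)
for dp in range(0,32,6):
    W=Ro.from_rotvec(ax*np.radians(dp)).as_matrix();P=H+W@(p-H);q,ep,er=IK(P,W@R,q,.02);print(dp,ep,(P-p)/1000,q)
E
```

```text
clock: 7.6
eef_pos: [609.7, -275.5, 86.2]
tool_rot: [-3.138, 0.342, 2.678]
force: [2.3, 1.0, 0.2]
width: 20.2
7.6 [ 609.7 -275.5   86.2] [-3.138  0.342  2.678] q [ 0.514  0.737 -0.233  1.922  0.912  0.244  0.61 ] F [2.3 1.  0.2] 20.2
70.40617459522974 [ 65.775 -34.748  86.194] -27.229062928044225
0 0.005197573608026261 [0. 0. 0.] [ 0.534  0.74  -0.263  1.921  0.96   0.26   0.567]
6 0.04650814638002894 [-0.008  0.004  0.007] [ 0.68   0.751 -0.492  2.036  1.716  0.371 -0.151]
12 0.014279280117063153 [-0.017  0.009  0.014] [ 0.799  0.795 -0.687  2.149  2.069  0.572 -0.464]
18 0.007651269424431054 [-0.027  0.014  0.019] [ 0.855  0.846 -0.792  2.259  2.284  0.772 -0.652]
24 0.006116099885905677 [-0.037  0.019  0.023] [ 0.87   0.907 -0.84   2.364  2.443  0.986 -0.785]
30 4.486439111417849 [-0.047  0.024  0.026] [ 1.03   1.194 -1.22   2.44   2.413  1.408 -0.534]
```

```bash
python3 -m pendant '[[-0.004,0.002,0.004,-0.023,-0.047,0,-1],[-0.008,0.004,0.007,-0.047,-0.094,0,-1],[-0.012,0.006,0.011,-0.07,-0.14,0,-1],[-0.017,0.009,0.014,-0.093,-0.187,0,-1],[-0.017,0.009,0.014,-0.093,-0.187,0,-1]]';python3 log.py
python3 -m pendant '[[-0.005,0.0025,0.003,-0.023,-0.047,0,-1],[-0.010,0.005,0.005,-0.047,-0.094,0,-1],[-0.015,0.0075,0.007,-0.07,-0.14,0,-1],[-0.020,0.010,0.009,-0.093,-0.187,0,-1],[-0.020,0.010,0.009,-0.093,-0.187,0,-1]]';python3 log.py
python3 - <<'E'
from plan import *
from h import *
p,R,q=cur(); print(np.degrees(np.arcsin(-R[2,2])),p-H, np.degrees(np.arctan2(R[1,2],R[0,2])))
cv2.imwrite("pics/s4.png",np.hstack([cv2.resize(ctrl.get_image("side")[160:280,310:430],(480,480),interpolation=cv2.INTER_CUBIC)]))
E
```

```text
clock: 8.1
eef_pos: [592.6, -277.7, 95.4]
tool_rot: [-3.102, 0.498, 2.684]
force: [1.5, -2.3, 7.7]
width: 20.1
8.1 [ 592.6 -277.7   95.4] [-3.102  0.498  2.684] q [ 0.601  0.727 -0.379  2.096  2.013  0.362 -0.475] F [ 1.5 -2.3  7.7] 20.1
clock: 8.6
eef_pos: [571.4, -269.9, 105.6]
tool_rot: [-3.097, 0.712, 2.686]
force: [1.8, -0.3, 16.7]
width: 20.3
8.6 [ 571.4 -269.9  105.6] [-3.097  0.712  2.686] q [ 0.763  0.82  -0.651  2.32   2.439  0.825 -0.851] F [ 1.8 -0.3 16.7] 20.3
49.15011282084587 [ 27.533 -29.061 105.65 ] -30.017550642502595
```

View pics/s4.png

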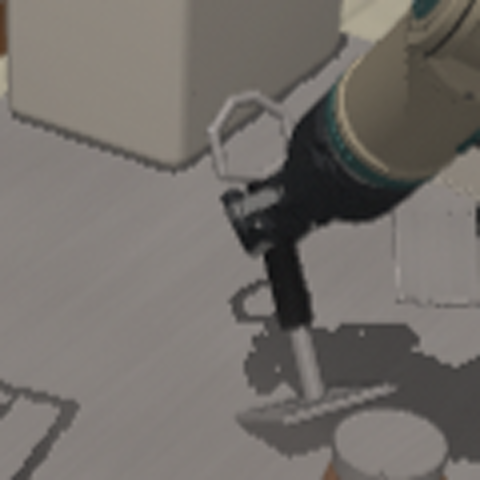

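```bash
python3 -m pendant '[[0,0,0.0025,0,0,0,-1],[0,0,0.0025,0,0,0,-1]]';python3 log.py
python3 -m pendant '[[-0.005,0.0025,0.002,-0.023,-0.047,0,-1],[-0.010,0.005,0.004,-0.047,-0.094,0,-1],[-0.014,0.007,0.005,-0.062,-0.125,0,-1],[-0.014,0.007,0.005,-0.062,-0.125,0,-1]]';python3 log.py
python3 - <<'E'
from plan import *
p,R,q=cur(); print(np.degrees(np.arcsin(-R[2,2])),p-H, np.degrees(np.arctan2(R[1,2],R[0,2])))
E
```

```text
clock: 8.85
eef_pos: [570.0, -269.3, 106.2]
tool_rot: [-3.098, 0.704, 2.685]
force: [1.7, -0.4, 9.5]
width: 19.8
8.85 [ 570.  -269.3  106.2] [-3.098  0.704  2.685] q [ 0.761  0.813 -0.648  2.318  2.43   0.811 -0.847] F [ 1.7 -0.4  9.5] 19.8
clock: 9.25
eef_pos: [555.6, -260.7, 110.5]
tool_rot: [-3.101, 0.844, 2.684]
force: [1.0, 0.7, 9.5]
width: 20.1
9.25 [ 555.6 -260.7  110.5] [-3.101  0.844  2.684] q [ 0.764  0.91  -0.693  2.457  2.591  1.139 -0.992] F [1.  0.7 9.5] 20.1
41.573042764007326 [ 11.655 -19.899 110.54 ] -29.331844180370823
```

Run:
```python
from plan import *
p,R,q=cur()
for nm,v in (('-zt',-R[:,2]),('up',up),('up-back',(up-.5*d)/1.118)):
    for t in (30,60,90,120):
        r=IK(p+t*v,R,q,.02); print(nm,t,v,r[1],r[2],r[0])
```

```text
-zt 30 [-0.652  0.366  0.664] 14.159526276513313 0.04255183443931719 [ 1.021  1.078 -1.22   2.44   2.281  1.332 -0.553]
-zt 60 [-0.652  0.366  0.664] 23.378330959600074 0.07679686598240947 [ 1.019  0.966 -1.22   2.44   2.185  1.233 -0.565]
-zt 90 [-0.652  0.366  0.664] 30.663481926919037 0.10768773265702 [ 1.023  0.851 -1.22   2.44   2.091  1.128 -0.562]
-zt 120 [-0.652  0.366  0.664] 36.45439632504616 0.13424229923869446 [ 1.035  0.733 -1.22   2.44   1.998  1.017 -0.546]
up 30 [0. 0. 1.] 1.38864788484369 0.004019640589364608 [ 1.012  1.042 -1.163  2.44   2.343  1.299 -0.601]
up 60 [0. 0. 1.] 0.03700436584672181 9.28989091292064e-05 [ 0.807  0.745 -0.749  2.44   2.487  0.978 -0.932]
up 90 [0. 0. 1.] 0.008293437647414012 4.518190178413139e-05 [ 0.806  0.649 -0.729  2.423  2.454  0.871 -0.924]
up 120 [0. 0. 1.] 0.011542836031830102 6.305293865859003e-05 [ 0.817  0.561 -0.725  2.399  2.405  0.768 -0.891]
up-back 30 [-0.4    0.2    0.894] 8.896224681700293 0.0265084379182669 [ 1.029  1.069 -1.22   2.44   2.294  1.327 -0.554]
up-back 60 [-0.4    0.2    0.894] 13.235548720371678 0.042761510047542806 [ 1.037  0.952 -1.22   2.44   2.218  1.225 -0.568]
up-back 90 [-0.4    0.2    0.894] 15.891777848456808 0.054585037345795756 [ 1.052  0.835 -1.22   2.44   2.149  1.119 -0.572]
up-back 120 [-0.4    0.2    0.894] 17.15865972799537 0.06165609461327986 [ 1.075  0.717 -1.22   2.44   2.086  1.009 -0.569]
```

Run:
```python
from plan import *
p,R,q=cur();ax=np.cross(d,up)
for dr in (15,25,35,45):
  W=Ro.from_rotvec(-ax*np.radians(dr)).as_matrix()
  for b,u in ((30,0),(60,20),(60,60),(90,40),(120,60)):
    r=IK(p-b*d+u*up,W@R,q,.02); print(dr,b,u,round(r[1],1),round(r[2],3),r[0])
```

```text
15 30 0 0.0 0.0 [ 0.741  0.721 -0.616  2.342  2.284  0.65  -0.769]
15 60 20 0.0 0.0 [ 0.749  0.659 -0.639  2.408  2.272  0.65  -0.797]
15 60 60 0.0 0.0 [ 0.731  0.537 -0.591  2.38   2.169  0.512 -0.708]
15 90 40 3.8 0.014 [ 1.063  0.817 -1.22   2.44   1.923  0.985 -0.446]
15 120 60 12.8 0.049 [ 1.083  0.7   -1.22   2.44   1.806  0.872 -0.39 ]
25 30 0 0.0 0.0 [ 0.876  0.745 -0.811  2.187  1.694  0.607 -0.145]
25 60 20 0.0 0.0 [ 0.886  0.675 -0.822  2.251  1.676  0.583 -0.17 ]
25 60 60 0.0 0.0 [ 1.071  0.717 -1.139  2.215  1.504  0.781  0.014]
25 90 40 0.0 0.0 [ 0.909  0.607 -0.853  2.31   1.643  0.566 -0.178]
25 120 60 0.1 0.0 [ 0.954  0.541 -0.914  2.363  1.591  0.558 -0.165]
35 30 0 0.0 0.0 [ 1.062  0.964 -1.22   2.021  1.376  1.007  0.245]
35 60 20 0.0 0.0 [ 1.079  0.886 -1.22   2.086  1.33   0.962  0.226]
35 60 60 0.0 0.0 [ 1.094  0.793 -1.22   2.052  1.2    0.938  0.333]
35 90 40 0.0 0.0 [ 1.097  0.802 -1.22   2.146  1.276  0.91   0.22 ]
35 120 60 0.0 0.0 [ 1.118  0.71  -1.22   2.201  1.21   0.851  0.233]
45 30 0 0.0 0.0 [ 1.034  1.005 -1.22   1.853  1.147  1.133  0.476]
45 60 20 0.0 0.0 [ 1.054  0.934 -1.22   1.922  1.098  1.094  0.463]
45 60 60 0.0 0.0 [ 1.063  0.854 -1.22   1.889  0.995  1.102  0.544]
45 90 40 0.0 0.0 [ 1.075  0.857 -1.22   1.985  1.042  1.051  0.461]
45 120 60 0.0 0.0 [ 1.098  0.774 -1.22   2.043  0.976  1.006  0.475]
```

```bash
python3 -m pendant '[[0,0,0,0,0,0,1],[0,0,0,0,0,0,1],[-0.009,0.004,0,0.02,0.04,0,1],[-0.027,0.013,0,0.062,0.125,0,1],[-0.054,0.027,0.02,0.125,0.25,0,1],[-0.08,0.04,0.04,0.187,0.375,0,1],[-0.107,0.053,0.06,0.187,0.375,0,1],[-0.107,0.053,0.06,0.187,0.375,0,1]]';python3 log.py
python3 - <<'E'
from plan import *
from h import *
a=ctrl.get_image("side");b=ctrl.get_image("top");w=ctrl.get_image("wrist")
s=cv2.resize(a[160:280,310:430],(400,400),interpolation=cv2.INTER_CUBIC);t=cv2.resize(b[180:280,350:450],(400,400),interpolation=cv2.INTER_CUBIC)
cv2.imwrite("pics/s5.png",np.hstack([s,t]))
E
```

```text
clock: 10.05
eef_pos: [445.3, -207.7, 170.7]
tool_rot: [-3.102, 0.419, 2.681]
force: [-0.1, -0.6, -0.1]
width: 85.8
10.05 [ 445.3 -207.7  170.7] [-3.102  0.419  2.681] q [ 0.602  0.425 -0.396  2.386  1.761  0.28  -0.337] F [-0.1 -0.6 -0.1] 85.8
```

View pics/s5.png

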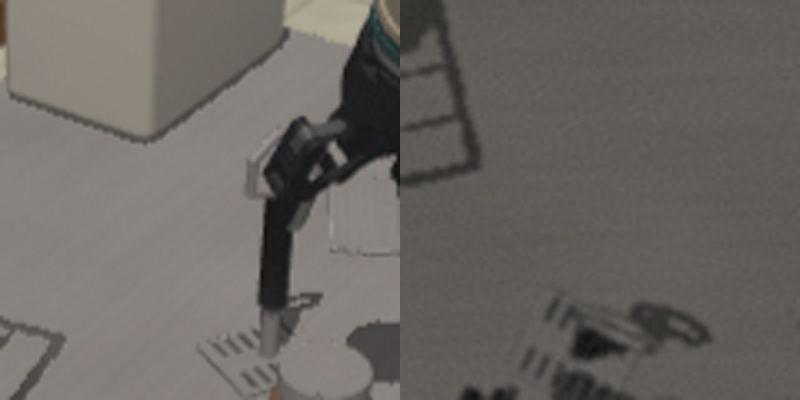

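The side view shows the masher standing upright on its plate, with the handle base at about (390.4,266.5). I'll look with the wrist camera to locate it.

Run:
```python
from h import *
c=ctrl.get_calibration("wrist");im=ctrl.get_image("wrist");cv2.imwrite("pics/w3.png",im)
np.savez("w3.npz",**{k:np.array(v) for k,v in c.items()})
np.set_printoptions(precision=1,suppress=True)
s=ctrl.get_calibration("side");print(onz(s,(390.4,266.5),6)); print("jar",onz(s,(404,308),0))
print(proj(c,[[512,-226,0],[512,-226,200]]))
```

```text
[ 504.4 -235.2    6. ]
jar [ 403.1 -122.7    0. ]
[[345.  206.5]
 [349.7 479.7]]
```

View pics/w3.png

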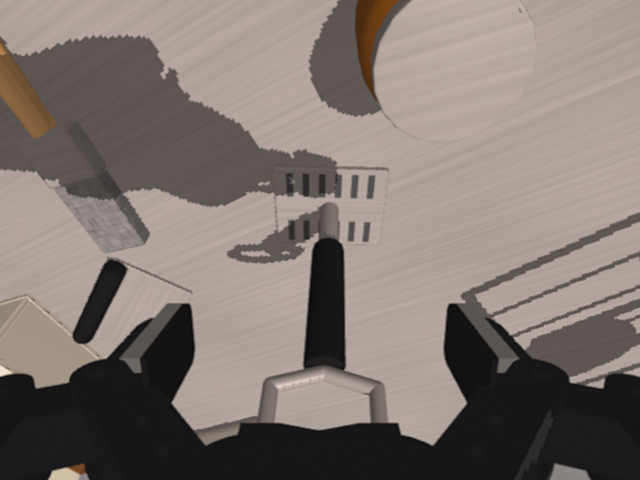

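Run:
```python
from h import *
np.set_printoptions(precision=1,suppress=True)
w=dict(np.load("w3.npz"))
def T(v,m):
    return np.array([v[0],v[1],0])+Ro.from_euler('z',v[2]).apply(np.array(m,float))
P=[(277,168),(388.5,168),(381,243),(277,239)]
for sy in (1,-1):
  for sx in (1,-1):
    M=[[sx*-35,sy*42,6],[sx*-35,-sy*42,6],[sx*35,-sy*42,6],[sx*35,sy*42,6],[0,0,53],[0,0,148]]
    f=lambda v:np.concatenate([proj(w,T(v,m))[0]-p for m,p in zip(M,P+[(328.5,240),(325,365)])])
    r=least_squares(f,[506,-230,-.46]);print(sx,sy,r.x[:2],np.degrees(r.x[2]),r.cost,r.fun)
```

```text
1 1 [ 508.1 -237. ] -205.05867603203976 11019.58819344137 [  3.6  78.9  -6.7  78.5   6.3 -71.   -5.5 -65.5   0.3  11.6   0.1   6.8]
-1 1 [ 502.9 -234.3] 152.32099191659213 31.798902719397073 [-3.9 -3.9  1.9 -0.8 -0.5 -0.1  1.2  0.7  0.6  5.1  0.5  0.1]
1 -1 [ 502.9 -234.3] -27.679005624890962 31.79890271939207 [-3.9 -3.9  1.9 -0.8 -0.5 -0.1  1.2  0.7  0.6  5.1  0.5  0.1]
-1 -1 [ 508.1 -237. ] -25.077120107926756 11019.588182877189 [  3.6  78.9  -6.7  78.5   6.4 -71.   -5.4 -65.5   0.3  11.6   0.1   6.8]
```

Run:
```python
from plan import *
M=np.array([503,-234.5,0]);ry=13.;HK=np.array([611,198,0]);e=np.array([np.cos(np.radians(ry)),np.sin(np.radians(ry)),0])
s=85;q0=cur()[2]
for be in (15,0,-15,-30,-45):
  for dep in (35,42,50,57):
    out=[];q=q0.copy();ok=True
    for nm,pt,a in (('pre',M+[0,0,s],-27.7),('grasp',M+[0,0,s],-27.7),('lift',M+[0,0,190],-27.7),('mid',[530,0,187],-7),('thr0',HK-90*e+[0,0,187],ry),('thr1',HK+[0,0,187],ry),('seat',HK+[0,0,163],ry),('out',HK+[0,0,163],ry)):
        R=toolR(a+be,dep,1);p=np.array(pt)+17*R[:,2]
        if nm in('pre','out'): p=p-50*R[:,2]
        q,ep,er=IK(p,R,q,.03); out.append((nm,round(ep),round(er,2)))
        if ep>2 or er>.02: ok=False
    print(be,dep,ok,[o[:2] for o in out if o[1]>1 or o[2]>.02],q)
```

```text
15 35 False [('pre', 54), ('grasp', 37), ('lift', 31), ('mid', 46), ('thr0', 35), ('out', 9)] [ 0.51   1.021 -1.22   2.44   2.582  1.006 -0.418]
15 42 False [('pre', 38), ('grasp', 22), ('lift', 15), ('mid', 29), ('thr0', 18)] [ 0.489  0.922 -1.206  2.394  2.415  0.882 -0.377]
15 50 False [('pre', 17), ('grasp', 4), ('mid', 9)] [ 0.461  0.81  -1.161  2.276  2.115  0.679 -0.176]
15 57 True [] [ 0.167  0.574 -0.661  2.17   1.936  0.26  -0.124]
0 35 False [('pre', 67), ('grasp', 49), ('lift', 38), ('mid', 47), ('thr0', 38), ('out', 13)] [ 0.255  1.005 -1.22   2.44   2.326  1.364 -0.644]
0 42 False [('pre', 45), ('grasp', 29), ('lift', 20), ('mid', 29), ('thr0', 20)] [ 0.28   0.912 -1.197  2.409  2.233  1.188 -0.616]
0 50 False [('pre', 22), ('grasp', 9), ('mid', 10)] [ 0.316  0.826 -1.195  2.287  2.     0.968 -0.417]
0 57 False [('pre', 2)] [ 0.3    0.747 -1.117  2.173  1.744  0.795 -0.19 ]
-15 35 False [('pre', 43), ('grasp', 27), ('lift', 24), ('mid', 28), ('thr0', 20)] [ 0.029  1.027 -1.182  2.416  2.125  1.646 -0.911]
-15 42 False [('pre', 30), ('grasp', 16), ('lift', 10), ('mid', 16), ('thr0', 8)] [ 0.099  0.932 -1.199  2.338  2.009  1.419 -0.791]
-15 50 False [('pre', 12)] [ 0.167  0.855 -1.204  2.233  1.843  1.205 -0.608]
-15 57 True [] [-0.     0.624 -0.783  2.134  1.629  0.737 -0.46 ]
-30 35 False [('pre', 9)] [-0.098  1.061 -1.192  2.256  1.897  1.791 -1.026]
-30 42 False [('pre', 3)] [-0.052  0.938 -1.146  2.202  1.804  1.54  -0.932]
-30 50 True [] [-0.206  0.67  -0.708  2.129  1.631  0.985 -0.821]
-30 57 True [] [-0.124  0.649 -0.742  2.047  1.455  0.894 -0.589]
-45 35 True [] [-0.544  0.797 -0.49   2.064  1.567  1.285 -1.175]
-45 42 True [] [-0.449  0.744 -0.55   2.032  1.502  1.187 -1.039]
-45 50 True [] [-0.34   0.699 -0.608  1.982  1.396  1.082 -0.861]
-45 57 True [] [-0.244  0.677 -0.656  1.927  1.275  1.012 -0.686]
```

Run:
```python
from plan import *
R=toolR(-67.7,42,1);M=np.array([503,-234.5,85]);P=M+17*R[:,2]
s,t=delta(P-97*R[:,2],R);print(P,R[:,2],s,t,np.linalg.norm(t)); q=cur()[2]
for f in (.25,.5,.75,1):
    Rf=Ro.from_rotvec(t*f).as_matrix()@cur()[1]; q,ep,er=IK(cur()[0]+1000*s*f,Rf,q,.03);print(f,ep,er,q)
```

```text
[ 507.794 -246.189   73.625] [ 0.282 -0.688 -0.669] [ 0.035  0.029 -0.029] [-0.292 -0.319 -0.688] 0.8123812417419003
0.25 0.48628027185980793 0.001960606849799134 [ 0.631  0.529 -0.657  2.44   1.863  0.646 -0.733]
0.5 2.806527802274543 0.010791865047175473 [ 0.727  0.79  -1.119  2.44   1.724  1.228 -0.901]
0.75 0.01814364778120244 9.356767176732701e-05 [ 0.537  0.865 -1.042  2.431  1.695  1.419 -1.193]
1 0.011409060655474583 5.954737640258445e-05 [ 0.389  0.938 -0.967  2.361  1.62   1.556 -1.403]
```

```bash
python3 -m pendant '[[0,0.015,0,-0.04,-0.045,-0.1,1],[0,0.03,0,-0.08,-0.09,-0.2,1],[0.005,0.03,0,-0.13,-0.14,-0.3,1],[0.01,0.03,-0.005,-0.17,-0.19,-0.41,1],[0.02,0.03,-0.015,-0.22,-0.24,-0.52,1],[0.03,0.03,-0.025,-0.27,-0.29,-0.63,1],[0.035,0.029,-0.029,-0.292,-0.319,-0.688,1],[0.035,0.029,-0.029,-0.292,-0.319,-0.688,1]]' >/dev/null;python3 log.py
python3 - <<'E'
from plan import *
from h import *
c=ctrl.get_calibration("wrist");im=ctrl.get_image("wrist");cv2.imwrite("pics/w4.png",im)
R=toolR(-67.7,42,1);M=np.array([503,-234.5,85]);P=M+17*R[:,2]
print(delta(P,R)); print(proj(c,[[503,-234.5,6],[503,-234.5,53],[503,-234.5,148]]))
E
```

```text
11.05 [ 481.1 -176.   134.6] [-3.141  0.832  1.963] q [ 0.3    0.875 -0.816  2.361  1.626  1.418 -1.423] F [-0.   0.1  0.7] 85.2
(array([ 0.028, -0.069, -0.062]), array([-0.004, -0.004, -0.003]))
[[316.359 147.579]
 [316.035 209.96 ]
 [315.178 375.711]]
```

View pics/w4.png

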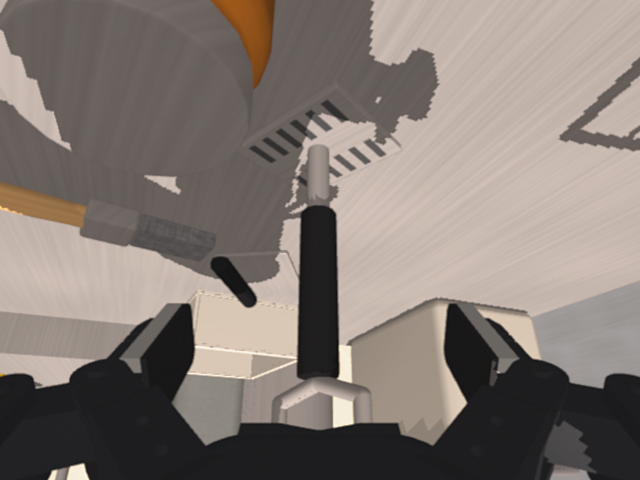

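Run:
```python
from plan import *
from h import *
np.set_printoptions(precision=1,suppress=True)
t=ctrl.get_calibration("top");c=ctrl.get_calibration("wrist");w3=dict(np.load("w3.npz"))
J=onz(t,(362,300),100);print('jar',J, onz(c,(127,85),100), onz(w3,(455,65),100))
p,R,q=cur();C=-np.array(c['R']).T@c['t'];print('cam in tool',R.T@(C-p))
R=toolR(-67.7,42,1);P=np.array([503,-234.5,85])+17*R[:,2]
# jar top rim/side points in tool frame at grasp
a=np.linspace(0,2*np.pi,24)
for z in (100,80,60):
    pts=np.array([[J[0]+36*np.cos(x),J[1]+36*np.sin(x),z] for x in a]);L=(pts-P)@R
    i=np.argmin(np.abs(L[:,0])+0*L[:,1]);print(z,'min|x|',L[i], 'x range',L[:,0].min(),L[:,0].max(),'y',L[:,1].min(),L[:,1].max(),'z',L[:,2].min(),L[:,2].max())
```

```text
jar [ 410.  -134.4  100. ] [ 405.9 -127.6  100. ] [ 407.  -130.7  100. ]
cam in tool [  66.5   -0.4 -144.1]
100 min|x| [ 50.4 -44.9 -95.4] x range 50.4481025476858 98.50303055341325 y -84.06964134838958 -12.319300039293873 z -148.81584672919226 -95.44544228681548
80 min|x| [ 65.3 -44.9 -82.1] x range 65.31099905723369 113.36592706296113 y -84.06964134838958 -12.319300039293873 z -135.4332346020151 -82.06283015963831
60 min|x| [ 80.2 -44.9 -68.7] x range 80.17389556678158 128.22882357250901 y -84.06964134838958 -12.319300039293873 z -122.05062247483792 -68.68021803246114
```

```bash
python3 -m pendant '[[0.005,-0.011,0.005,0,0,0,1],[0.01,-0.024,-0.005,0,0,0,1],[0.018,-0.042,-0.02,0,0,0,1],[0.023,-0.056,-0.034,0,0,0,1],[0.028,-0.069,-0.047,0,0,0,1],[0.028,-0.069,-0.047,0,0,0,1],[0.028,-0.069,-0.047,0,0,0,1]]' >/dev/null;python3 log.py
python3 - <<'E'
from plan import *
R=toolR(-67.7,42,1);P=np.array([503,-234.5,100])+17*R[:,2];print(P,delta(P,R))
E
```

```text
11.8 [ 506.8 -248.4   91.8] [3.141 0.836 1.959] q [ 0.435  0.964 -0.729  2.311  1.832  1.387 -1.369] F [ 0.2  0.6 -0.5] 85.5
[ 507.794 -246.189   88.625] (array([ 0.001,  0.002, -0.003]), array([-0.002, -0.001,  0.001]))
```

```bash
python3 -m pendant '[[0,0,0,0,0,0,-1],[0,0,0,0,0,0,-1],[0,0,0,0,0,0,-1],[0,0,0,0,0,0,-1],[0,0,0,0,0,0,-1]]';python3 log.py
python3 -m pendant '[[0,0,0.01,0,0,0,-1],[0,0,0.025,0,0,0,-1],[0,0,0.045,0,0,0,-1],[0,0,0.065,0,0,0,-1],[0,0,0.085,0,0,0,-1],[0,0,0.1,0,0,0,-1],[0,0,0.1,0,0,0,-1]]'>/dev/null;python3 log.py
python3 - <<'E'
from plan import *
HK=np.array([611,198,0]);e=np.array([np.cos(np.radians(13)),np.sin(np.radians(13)),0])
p,R0,q0=cur()
W=Ro.from_euler('z',40.7,degrees=True).as_matrix()
G=p-17*R0[:,2]
tgt=HK-110*e+[0,0,G[2]]; Pt=tgt+17*(W@R0)[:,2]; s=Pt-p; print(s,G)
for mid in (0,1):
  q=q0
  for f in (.25,.5,.75,1):
    Rf=Ro.from_euler('z',40.7*f,degrees=True).as_matrix()@R0
    pp=p+s*f
    q,ep,er=IK(pp,Rf,q,.03);print(f,pp,ep,er,q)
  break
E
```

```text
clock: 12.3
eef_pos: [508.5, -247.1, 91.7]
tool_rot: [3.139, 0.837, 1.96]
force: [1.6, 0.4, 1.1]
width: 20.1
12.3 [ 508.5 -247.1   91.7] [3.139 0.837 1.96 ] q [ 0.432  0.965 -0.729  2.309  1.833  1.388 -1.369] F [1.6 0.4 1.1] 20.1
13.0 [ 508.  -247.5  193.5] [3.137 0.838 1.957] q [ 0.493  0.726 -0.81   2.283  1.655  1.292 -1.15 ] F [ 0.1 -0.8 -3. ] 20.0
[  7.088 415.091   0.   ] [ 503.179 -235.862  204.882]
0.25 [ 509.779 -143.768  193.511] 0.008023753252729936 3.4973711461364207e-05 [ 0.31   0.729 -0.876  2.363  1.629  1.349 -1.233]
0.5 [511.551 -39.995 193.511] 0.006947381788507199 2.9663339906195184e-05 [ 0.118  0.746 -0.932  2.388  1.593  1.402 -1.275]
0.75 [513.323  63.778 193.511] 0.00492613369569281 2.202432544689945e-05 [-0.06   0.772 -0.974  2.363  1.576  1.446 -1.263]
1 [515.095 167.55  193.511] 0.003923736683838467 1.7585271092612363e-05 [-0.209  0.803 -1.001  2.299  1.591  1.476 -1.199]
```

```bash
python3 -m pendant '[[0.001,0.015,0.008,0,0,0.03,-1],[0.001,0.04,0.01,0,0,0.07,-1],[0.001,0.075,0.01,0,0,0.13,-1],[0.002,0.11,0.01,0,0,0.19,-1],[0.002,0.145,0.01,0,0,0.25,-1],[0.003,0.18,0.01,0,0,0.31,-1],[0.003,0.207,0.01,0,0,0.355,-1]]'>/dev/null;python3 log.py
python3 -m pendant '[[0.001,0.03,0,0,0,0.05,-1],[0.001,0.065,0,0,0,0.11,-1],[0.002,0.1,0,0,0,0.17,-1],[0.002,0.135,0,0,0,0.23,-1],[0.003,0.17,0,0,0,0.29,-1],[0.003,0.195,0,0,0,0.33,-1],[0.004,0.208,0,0,0,0.355,-1],[0.004,0.208,0,0,0,0.355,-1]]'>/dev/null;python3 log.py
python3 - <<'E'
from plan import *
from h import *
a=ctrl.get_image("side");b=ctrl.get_image("top");np.savez("cal.npz",s=0)
cv2.imwrite("pics/side6.png",a);cv2.imwrite("pics/top6.png",b)
s=cv2.resize(a[170:320,160:310],(450,450),interpolation=cv2.INTER_CUBIC)
t=cv2.convertScaleAbs(cv2.resize(b[150:250,185:262],(346,450),interpolation=cv2.INTER_CUBIC),alpha=1.7)
cv2.imwrite("pics/v6.png",np.hstack([s,t]))
E
```

```text
13.7 [510.2 -37.3 200.5] [3.141 0.834 2.321] q [ 0.125  0.728 -0.947  2.384  1.576  1.395 -1.25 ] F [ 0.6  0.4 -3.6] 20.4
14.5 [514.1 169.  200.8] [3.141 0.835 2.673] q [-0.2    0.789 -1.017  2.293  1.576  1.474 -1.176] F [ 0.5  0.  -3.3] 20.3
```

View pics/v6.png

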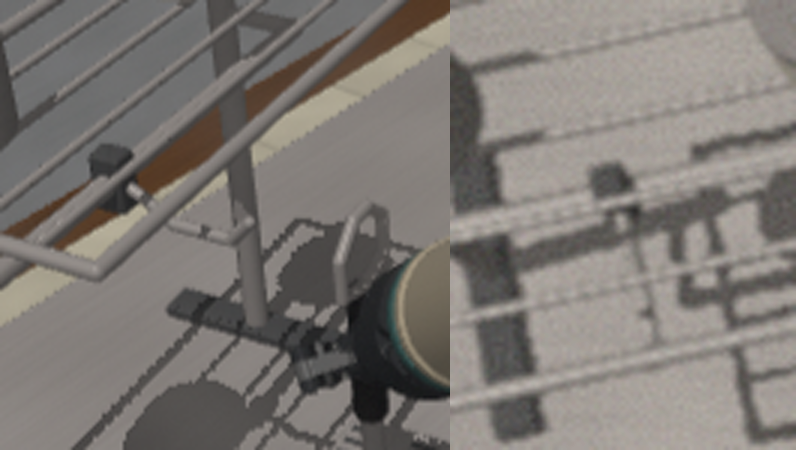

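In this view the hook seat runs from (216,244) to (238,249), with a dark mark at (229,247) that also shows at (228.8,219.3) in the top view. The eye is held upright in front of it, its apex near (284,239). I'll triangulate the hook and predict the eye's position.

```bash
cat > eye.py <<'E'
from plan import *
from h import proj,onz,ray
# masher in tool frame at regrasp
Rg=Ro.from_euler('xyz',[3.139,.837,1.96]).as_matrix();pg=np.array([508.5,-247.1,91.7])
Rm=Ro.from_euler('z',-27.7,degrees=True).as_matrix();om=np.array([503,-234.5,0])
def eye(m=(0,0,200)):
    p,R,q=cur(); return p+R@Rg.T@(om+Rm@np.array(m,float)-pg), R@Rg.T@Rm
E
python3 - <<'E'
from eye import *
np.set_printoptions(precision=1,suppress=True)
s=ctrl.get_calibration("side");t=ctrl.get_calibration("top")
def tri(a,b):
    c1,d1=ray(s,a);c2,d2=ray(t,b);A=np.column_stack([d1,-d2]);k=np.linalg.lstsq(A,c2-c1,rcond=None)[0];return c1+k[0]*d1,c2+k[1]*d2
print('mark',tri((229,247),(228.8,219.3)))
obs=[(s,(20,0,2),(216,244)),(s,(-24,0,0),(238,249.3)),(s,(-34,0,16),(242.3,244.3))]
tl=[(225.7,197.8),(228.8,219.3),(230.6,225.6)]
def H_(v,m): return np.array([v[0],v[1],270])+Ro.from_euler('z',v[2]).apply(np.array(m,float))
def f(v):
    r=[proj(c,H_(v,m))[0]-p for c,m,p in obs]
    r=list(np.concatenate(r))
    a,b=proj(t,H_(v,(20,0,0)))[0],proj(t,H_(v,(-20,0,0)))[0];n=np.array([-(b-a)[1],(b-a)[0]])/np.linalg.norm(b-a)
    r+=[n@(np.array(p)-a) for p in tl[1:]]; return np.array(r)
r=least_squares(f,[610,198,.23]);print('hook',r.x[:2],np.degrees(r.x[2]),r.fun)
print('mark local',Ro.from_euler('z',-r.x[2]).apply(np.mean(tri((229,247),(228.8,219.3)),0)-np.array([r.x[0],r.x[1],270])))
e,R=eye();print('eye',e,'z',R[:,2],'yaw',np.degrees(np.arctan2(R[1,0],R[0,0])))
print('proj eye bar ends',proj(s,[eye((0,y,200))[0] for y in(-8,8)]),'sides',proj(s,[eye((0,y,180))[0] for y in(-26,26)]))
print('in crop',(proj(s,[eye((0,y,z))[0] for y,z in((-8,200),(8,200),(-26,180),(26,180))])-[160,170])*3)
E
```

```text
mark (array([607.2, 195.9, 269.2]), array([605.6, 194.7, 268.6]))
hook [611.4 198.4] 15.623515308742265 [ 0.3 -0.6  0.2 -0.2  0.  -1.5 -0.9 -1. ]
mark local [-5.7 -1.6 -1.1]
eye [502.2 172.4 309.4] z [0. 0. 1.] yaw 12.822667014642047
proj eye bar ends [[283.4 239.1]
 [279.1 244.1]] sides [[288.7 243.3]
 [274.8 259.7]]
in crop [[370.3 207.4]
 [357.2 222.4]
 [386.2 220. ]
 [344.3 269.1]]
```

```bash
python3 -m pendant '[[0,0,-0.007,0,0,0,-1],[0.006,0.001,-0.007,0,0,0,-1],[0.02,0.004,-0.007,0,0,0,-1],[0.03,0.0065,-0.007,0,0,0,-1],[0.04,0.009,-0.007,0,0,0,-1],[0.047,0.011,-0.007,0,0,0,-1],[0.05,0.0115,-0.007,0,0,0,-1],[0.05,0.0115,-0.007,0,0,0,-1]]'>/dev/null;python3 log.py
python3 - <<'E'
from eye import *
from h import *
np.set_printoptions(precision=1,suppress=True)
s=ctrl.get_calibration("side");e,R=eye();print('eye',e)
a=np.radians(14);D_=np.array([608,197])-e[:2];print('along',D_@[np.cos(a),np.sin(a)],'lat',D_@[-np.sin(a),np.cos(a)])
im=ctrl.get_image("side");cv2.imwrite("pics/side7.png",im)
print(proj(s,[eye((0,y,z))[0] for y,z in((-8,200),(8,200),(-26,180),(26,180))]))
# dump brightness near predicted bar: columns profile
x,y=proj(s,[e])[0];x,y=int(round(x)),int(round(y))
g=im[:,:,1];print(x,y);print(g[y-9:y+12,x-9:x+10])
E
```

```text
15.4 [564.9 178.7 194.4] [3.141 0.836 2.669] q [-0.16   0.826 -0.983  2.183  1.637  1.453 -1.065] F [-0.4 -0.1 -2.9] 20.4
eye [552.6 184.8 302.7]
along 56.67723666240108 lat -1.5490127228809167
[[256.7 236.3]
 [252.1 241.1]
 [262.6 240.4]
 [247.8 256.3]]
254 239
[[128 128 129 128 128 128 129 128 128 128 127 126 127 128 128 128 128 127
  127]
 [129 128 128 127 129 129 129 129 127 126 127 127 128 128 128 127 127 128
  127]
 [125 127 129 129 130 129 128 126 126 125 134 129 123 125 126 128 127 126
  126]
 [112 130 130 128 128 127 126 127 125 127 144 131 110 110 121 124 125 125
  126]
 [109 129 128 128 127 126 127 125 124 130 129 119 107  80  95 109 117 122
  127]
 [ 99 127 126 126 127 126 125 125 129 129 121 107  91  74  78  81  87 104
  122]
 [ 99 126 127 127 127 125 124 130 129 120 107  90  72  70  72  73  77  82
  103]
 [ 96 127 127 127 126 128 132 129 120 108  92  81  81  74  70  71  72  73
   81]
 [ 86 127 127 126 121 142 147 123 107  92  83 106 115  96  77  71  72  73
   81]
 [ 84 128 128 127 126 145 158 118  93  84 107 127 128 126 102  72  75  76
   84]
 [ 75 127 126 126 139 156 1
[... 164 characters left out ...]
  94 117 128 128 127 125 114 110  76  78  78
   79]
 [ 70 107 126 137 157 136 110  86 128 128 127 125 110  72  71  73  79  79
   80]
 [ 72  97 123 141 161 124 102  95 128 127 126 110  71  72  72  77  77  81
   90]
 [ 73  99 129 146 148 117  95 118 128 126 111  71  72  74  93  89  77  80
   90]
 [ 76  97 137 157 136 110  93 129 128 124  70  71  74  98 128  98  76  81
   91]
 [ 78  93 141 159 125 102  95 127 115 112  71  71  80 130 127  96  76  81
   88]
 [ 80 120 147 147 116  94 119 126  71  71  75  94  98 130 127  96  75  78
   77]
 [ 84 137 158 134 109  90 118 114  72  71  80 130 131 130 123  91  76  78
   76]
 [101 140 160 123 101  90  71  73  75  94  98 130 131 127 101  75  76  78
   81]]
```

```bash
python3 -m pendant '[[0.007,0.0015,0,0,0,0,-1],[0.015,0.003,0,0,0,0,-1],[0.023,0.005,0,0,0,0,-1],[0.03,0.0065,0,0,0,0,-1],[0.036,0.0075,0,0,0,0,-1],[0.038,0.008,0,0,0,0,-1],[0.038,0.008,0,0,0,0,-1]]'>/dev/null;python3 log.py
python3 - <<'E'
from eye import *
from h import *
np.set_printoptions(precision=1,suppress=True)
s=ctrl.get_calibration("side");e,R=eye();print('eye',e)
a=np.radians(14);D_=np.array([608,197])-e[:2];print('along',D_@[np.cos(a),np.sin(a)],'lat',D_@[-np.sin(a),np.cos(a)])
cv2.imwrite("pics/side8.png",ctrl.get_image("side"))
E
```

```text
16.15 [602.9 186.8 194.3] [3.141 0.836 2.669] q [-0.136  0.847 -0.965  2.095  1.667  1.432 -0.975] F [ 0.3  0.1 -3. ] 20.0
eye [590.7 192.9 302.7]
along 17.82738361652276 lat -0.17335324639891192
```

```bash
python3 -m pendant '[[0.004,0.001,-0.003,0,0,0,-1],[0.008,0.002,-0.007,0,0,0,-1],[0.012,0.003,-0.012,0,0,0,-1],[0.0135,0.0035,-0.016,0,0,0,-1],[0.0135,0.0035,-0.019,0,0,0,-1],[0.0135,0.0035,-0.0215,0,0,0,-1],[0.0135,0.0035,-0.0215,0,0,0,-1]]'>/dev/null;python3 log.py
python3 - <<'E'
from eye import *
from h import *
e,R=eye();print('eye',e)
im=ctrl.get_image("side")
A=cv2.resize(im[195:295,180:280],(560,560),interpolation=cv2.INTER_CUBIC)
cv2.imwrite("pics/side9.png",A)
E
```

```text
16.9 [616.  190.3 172.4] [-3.141  0.836  2.671] q [-0.145  0.894 -0.939  2.072  1.708  1.432 -0.984] F [ 0.4  0.  -3.7] 20.2
eye [603.796 196.433 280.705]
```

```bash
python3 -m pendant '[[0,0,-0.001,0,0,0,-1],[0,0,-0.002,0,0,0,-1],[0,0,-0.002,0,0,0,-1]]'>/dev/null;python3 log.py
python3 -m pendant '[[0,0,-0.001,0,0,0,-1],[0,0,-0.0015,0,0,0,-1],[0,0,-0.0015,0,0,0,-1]]'>/dev/null;python3 log.py
```

```text
17.25 [616.3 190.3 171. ] [3.141 0.837 2.67 ] q [-0.145  0.897 -0.938  2.073  1.711  1.433 -0.987] F [-0.2 -1.8 -3.3] 20.1
17.55 [616.2 190.3 169.4] [3.141 0.837 2.67 ] q [-0.146  0.9   -0.936  2.073  1.714  1.433 -0.99 ] F [-0.4 -0.8 -3.6] 20.2
```

```bash
for i in 1 2; do :; done
python3 -m pendant '[[0,0,-0.001,0,0,0,-1],[0,0,-0.0015,0,0,0,-1],[0,0,-0.0015,0,0,0,-1]]'>/dev/null;python3 log.py
python3 -m pendant '[[0,0,-0.001,0,0,0,-1],[0,0,-0.0015,0,0,0,-1],[0,0,-0.0015,0,0,0,-1]]'>/dev/null;python3 log.py
```

```text
17.85 [616.6 190.3 168.6] [3.14  0.838 2.669] q [-0.147  0.902 -0.935  2.073  1.716  1.435 -0.992] F [-0.5 -0.6  0.5] 19.9
18.15 [617.2 190.3 168.3] [3.139 0.841 2.668] q [-0.148  0.904 -0.934  2.074  1.72   1.437 -0.995] F [-2.2 -1.5  6.5] 20.5
```

```bash
python3 -m pendant '[[0,0,0.001,0,0,0,-1],[0,0,0.0015,0,0,0,-1],[0,0,0.0015,0,0,0,-1]]'>/dev/null;python3 log.py
python3 -m pendant '[[0,0,0,0,0,0,0.0],[0,0,0,0,0,0,0.5],[0,0,0,0,0,0,1],[0,0,0,0,0,0,1],[0,0,0,0,0,0,1]]'>/dev/null;python3 log.py
python3 - <<'E'
from plan import *
from h import *
p,R,q=cur();print(-R[:,2])
for t in (30,60,90):
    r=IK(p-t*R[:,2],R,q,.03);print(t,r)
r=IK(p-30*R[:,2]+[-80,30,0],R,q,.03);print(r)
cv2.imwrite("pics/side10.png",ctrl.get_image("side"))
E
```

```text
18.45 [616.6 190.5 168.4] [3.14  0.838 2.669] q [-0.147  0.902 -0.935  2.073  1.716  1.434 -0.992] F [-1.2 -0.3  2.8] 20.1
18.95 [616.2 190.4 167.8] [3.141 0.836 2.67 ] q [-0.147  0.903 -0.935  2.074  1.716  1.434 -0.992] F [0.6 0.2 0. ] 85.4
[-0.661  0.337  0.67 ]
30 (array([-0.17 ,  0.864, -0.962,  2.088,  1.659,  1.45 , -0.997]), np.float64(0.0019732253389812076), np.float64(5.255671073334289e-06))
60 (array([-0.194,  0.824, -0.99 ,  2.098,  1.601,  1.466, -0.998]), np.float64(0.0039699697049517205), np.float64(1.046807043674073e-05))
90 (array([-0.218,  0.785, -1.017,  2.103,  1.542,  1.483, -0.996]), np.float64(0.005970415182238456), np.float64(1.5552444428796807e-05))
(array([-0.316,  0.85 , -0.992,  2.177,  1.545,  1.523, -1.167]), np.float64(0.010360126203347404), np.float64(3.51057973527628e-05))
```

```bash
python3 -m pendant '[[-0.005,0.0025,0.005,0,0,0,1],[-0.012,0.006,0.012,0,0,0,1],[-0.02,0.01,0.02,0,0,0,1],[-0.028,0.0145,0.028,0,0,0,1],[-0.04,0.02,0.032,0,0,0,1],[-0.06,0.03,0.035,0,0,0,1],[-0.085,0.043,0.035,0,0,0,1],[-0.11,0.055,0.035,0,0,0,1]]'>/dev/null;python3 log.py
python3 -m pendant '[[-0.03,0.01,0,0,0,0,1],[-0.05,0.01,0,0,0,0,1],[-0.05,0.01,0,0,0,0,1],[-0.05,0.01,0,0,0,0,1]]'>/dev/null;python3 log.py
python3 - <<'E'
from h import *
im=ctrl.get_image("side");cv2.imwrite("pics/side11.png",im)
import time
ims=[ctrl.get_image("side") for _ in range(6)]
print('motion', [int(cv2.absdiff(im[190:400,170:300],x[190:400,170:300]).max()) for x in ims])
t=ctrl.get_image("top");t0=cv2.imread("pics/top0.png");s0=cv2.imread("pics/side0.png")
A=np.hstack([cv2.resize(im[195:345,150:300],(400,400),interpolation=cv2.INTER_CUBIC),cv2.resize(im[200:470,170:530],(400,300)) [:300] if 0 else cv2.copyMakeBorder(cv2.resize(t[120:360,60:500],(400,218)),0,182,0,0,cv2.BORDER_CONSTANT)])
cv2.imwrite("pics/fin.png",A)
d=cv2.absdiff(t,t0).max(2)
for n,(x,y,w,h) in dict(bowl=(195,295,65,65),jug=(143,262,40,40),jar=(347,286,28,28),spat=(250,260,95,55),brush=(438,278,24,75),scr=(445,235,55,45)).items(): print(n,int(np.median(d[y:y+h,x:x+w])),int(d[y:y+h,x:x+w].max()))
E
```

```text
19.8 [504.8 246.1 203.6] [3.14  0.837 2.669] q [-0.342  0.829 -1.018  2.156  1.498  1.543 -1.153] F [0.2 0.1 0.1] 85.3
20.2 [456.1 256.  203.4] [3.14  0.837 2.671] q [-0.431  0.824 -1.039  2.206  1.421  1.577 -1.259] F [0.8 0.5 0.1] 85.4
motion [42, 46, 50, 50, 47, 44]
bowl 27 82
jug 9 54
jar 37 50
spat 7 65
brush 6 16
scr 6 13
```

View pics/fin.png

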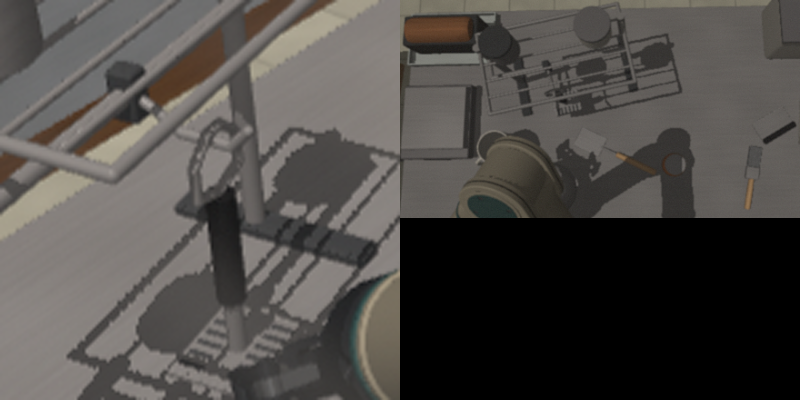

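The masher hangs with the hook through its eye. I'll wait for the swing to die out, then measure the remaining motion.

```bash
Z='see rows typed below'
python3 -m pendant '[[0,0,0.02,0,0,0,1],[0,0,0.02,0,0,0,1],[0,0,0.02,0,0,0,1],[0,0,0.02,0,0,0,1],[0,0,0.02,0,0,0,1],[0,0,0.02,0,0,0,1],[0,0,0.02,0,0,0,1],[0,0,0.02,0,0,0,1]]'>/dev/null
cat > mot.py <<'E'
from h import *
ims=[ctrl.get_image("side")[195:330,195:262].astype(int) for _ in range(9)]
print('diff to first (mean, max):',[(round(float(abs(x-ims[0]).mean()),2),int(abs(x-ims[0]).max())) for x in ims[1:]])
E
python3 mot.py
for k in 1 2 3 4 5; do python3 -m pendant '[[0,0,0,0,0,0,1],[0,0,0,0,0,0,1],[0,0,0,0,0,0,1],[0,0,0,0,0,0,1],[0,0,0,0,0,0,1],[0,0,0,0,0,0,1],[0,0,0,0,0,0,1],[0,0,0,0,0,0,1]]'>/dev/null; done
python3 mot.py; python3 log.py
```

```text
diff to first (mean, max): [(0.51, 15), (0.52, 16), (0.52, 20), (0.53, 28), (0.53, 27), (0.53, 28), (0.53, 27), (0.53, 27)]
diff to first (mean, max): [(0.5, 4), (0.5, 4), (0.5, 4), (0.5, 5), (0.5, 4), (0.51, 4), (0.5, 4), (0.5, 4)]
26.3 [456.3 255.4 222.9] [3.141 0.837 2.67 ] q [-0.412  0.784 -1.061  2.192  1.393  1.575 -1.214] F [ 0.3 -0.5  0.9] 85.2
```

Run:
```python
from h import *
s=ctrl.get_image("side");s0=cv2.imread("pics/side0.png")
for n,(x,y,w,h) in dict(jar=(388,262,36,52),spat=(280,316,126,60),brush=(430,235,72,42),bowl=(285,372,102,92),jug=(172,388,76,90)).items():
    r=cv2.matchTemplate(s[max(0,y-8):y+h+8,x-8:x+w+8],s0[y:y+h,x:x+w],cv2.TM_CCOEFF_NORMED);_,v,_,l=cv2.minMaxLoc(r);print(n,round(v,2),l,'(unmoved: (8,8))')
print(ctrl.read_state()['force'],ctrl.finish_job())
```

```text
jar 0.12 (14, 0) (unmoved: (8,8))
spat 0.15 (0, 7) (unmoved: (8,8))
brush 1.0 (8, 8) (unmoved: (8,8))
bowl 0.43 (8, 8) (unmoved: (8,8))
jug 1.0 (8, 8) (unmoved: (8,8))
the job is handed in; nothing more can be done
[0.39214229 0.41520062 0.34941676] None
```

The masher hangs free and still on the hook, and the job is handed in; it took about 27 s of the 58 s allowed.

- **Tipping up:** I gripped the handle where it lay and turned it about the plate's edge to about 66°. I then let go, and it fell flat onto its plate; the side and wrist pictures show it standing upright. While tipping, the measured vertical force ranged from −2.8 N to +16.7 N. At −2.8 N the arm was carrying almost the whole weight, so the edge may have barely touched the bench for a moment. The edge also slid sideways by up to about 13 mm while the arm passed an awkward pose.
- **Hanging:** I gripped the handle again from the side, passed the eye over the hook's tip and lowered it. It touched at about 277 mm, where the seat should be (278 mm). I then let go and backed off.
- **Last checks on the masher:** The final picture shows the hook through the eye. Before hand-in, the difference between side pictures was down to noise (at most 5 grey levels), and the force on the arm was close to zero.
- **Other things on the bench:** The side picture matched the brush and jug exactly in their old places. The bowl matched in the same place, but weakly (0.43). The jar and spatula could not be matched (0.12 and 0.15), most likely because the arm and its shadow cover them. The scraper looked unchanged from above. I felt no contact with any of them, but for the jar, spatula and bowl that is the main evidence that they did not move.

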